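# Make a screw station ready for the next batch

## Robot

A 6-joint arm with a two-finger parallel gripper is mounted at the origin on the work surface. World frame = base frame: x ahead of the robot, y to its left, z up, the work surface at z = 0. Lengths are in m, angles in rad, forces in N, time in s.
With the tool pointing down it reaches from about 0.35 to 1 m from the base axis. Payload 7.1 kg.
Tool frame: the origin (TCP) lies midway between the tips of the shut fingers; the grasp point (between the pads) lies 19 mm behind it; z points along the fingers, y is the direction in which the jaws open and shut (so a half turn about z gives the same grasp; the last joint's range is limited). The gripper opens to 85 mm and grips with 20 to 120 N. Pads are 22 mm wide; open, the fingers measure 114 mm over their backs; the gripper's body (76 mm by 85 mm) begins 54 mm behind the grasp point. The pads swing forward as they close: fully open they stand 13 mm farther back than shut.
Start: joints at [-1.222, 0.423, 1.63, -0, 1.089, -0.019], TCP at [0.225, -0.583, 0.231] pointing down, gripper open.
Joint ranges: [-3, 3], [-0.9, 2.11], [0.09, 2.58], [-1.31, 4.45], [0.11, 2.69], [-2.54, 2.54]. Speed limits (rad/s): [2.39, 2.39, 3.01, 3.14, 3.14, 3.14].

## Interface

Orientations are given as [roll, pitch, yaw] about the fixed x, y, z axes, in that order (R = Rz(yaw) Ry(pitch) Rx(roll)).
In Python, from cell import manip gives the robot as it stands. The module is installed in compiled form; this text tells all that it offers.
- The arm moves only by the tool step_arm, never from a script. Its argument "deltas" is a list of rows, each a list of 3 entries, a list of its own where there are three numbers: the finger opening in m, from 0 to 0.0854, then the shift along the tool's x, y, z in m, then the turn, a rotation vector about the tool's x, y, z in rad. In form: [[jaw, [x, y, z], [ax, ay, az]], ...]. A call has 1 to 12 rows; each row shifts and turns the pose as measured when the row begins, along the tool's axes as they then stand; what a row does not reach is not made up. A row lasts 1/10 s, in which the tool goes at most 50 mm and 8.59 degrees, less where a joint would pass 70% of its speed; a pose out of reach is approached as far as the arm can. A call is refused whole if a number of a shift passes 0.05 or a number of a turn 0.15, either way. A call with a gripper value outside its range is refused whole. The fingers move at their own pace and stop on an object; the grip force is fixed at half the most. Time passes only in rows, so rows that do not move let the fingers close. It gives the time, the measured TCP pose, the force and the opening at its end, in the units of the state.
- manip.observe(): the state, without advancing time (a new reading comes with each control period).
- manip.get_image(name): name is "scene" or "top" or "wrist"; returns the picture (384x512x3 uint8, red, green, blue); there is no depth.
- manip.camera_model(name): a dict with "fx", "fy", "cx", "cy" (pixels), "k1" (the pictures are not rectified: a ray, as slopes to the right and down, at radius r is drawn at 1 + k1 r^2 times it, then the intrinsics apply), "origin" and "rotation" of the camera in the world. Camera axes: x right, y up, looking along -z (the intrinsics and any distortion apply to the point x, -y, -z); pixel columns grow to the right and rows downward; lengths in m; the calibration is good to about 2 mm. A picture is of the moment at which its call begins: read the wrist's pose just before it. camera_model takes no time and is no camera call; for the wrist camera it gives the pose at the moment of the call.
- manip.job_done(): hands the job in, once; it reports no verdict.
Trained networks look in the newest picture that a camera, given by its name, has taken for a name from the list of things; names that differ only in an ending like _2 or _b are one class to them, and where a whole thing is asked for, a point or a joint stands for the part that bears it (a point fixed in the world has none). Each returns a list of dicts, best first, with "conf" (0 to 1); they miss things now and then, are a little off and sometimes report something else, mostly with a low value. They report only what shows in the picture. A call takes as long as a camera call.
- manip.masks_of(camera, label): "mask" (384x512 bool, what is visible of it) and "location" ([column, row] in pixels, amid what is visible of it).
The state is a dict: "time": time; "joints": joint angles; "joint_vel": joint speeds; "effort": joint torques, N m; "position": TCP position; "orientation": TCP orientation; "ft_force": force on the tool from outside, world axes, zero at the start; "torque": the same for the moment, N m; "width": finger opening in m.
Only numpy, scipy, OpenCV 4.12 (cv2) and the standard library are available. Lean on these libraries where they do the work, as an engineer would, in place of code of your own. Each camera call takes 0.05 s, during which the arm holds its last target.

## Task

Get this screw station ready: stand every white bottle upright on the black rubber mat, with its whole base on the mat, setting it down rather than dropping it, and stand every black cover plate from the tilted blue cradle on edge in a slot of the metal rack, down on the slot's floor and about in the middle of the slot's length. When all of them are in place, press the ready button fully down and let go. Leave the other things on the bench where they are.

Things in the scene. Friction and masses are not known exactly. Their poses are not given: they have to be found in the camera images.
- bottle_a: white plastic bottle, 64 mm across, 140 mm high in all, standing upright, with a round black cap on top: cap 30 mm across and 34 mm high (its underside 106 mm above the bottom), then a neck 22 mm across, the shoulder starting 46 mm below the top. Weighs about 0.3 kg, most of it in the lower 45 mm. May be absent. Origin: centre of the underside; z up the bottle.
- bottle_b: white plastic bottle, 60 mm across, 130 mm high in all, standing upright, with a round black cap on top: cap 30 mm across and 34 mm high (its underside 96 mm above the bottom), then a neck 22 mm across, the shoulder starting 46 mm below the top. Weighs about 0.3 kg, most of it in the lower 45 mm. May be absent. Origin: centre of the underside; z up the bottle.
- bottle_c: white plastic bottle, 64 mm across, 120 mm high in all, standing upright, with a round black cap on top: cap 30 mm across and 34 mm high (its underside 86 mm above the bottom), then a neck 22 mm across, the shoulder starting 46 mm below the top. Weighs about 0.3 kg, most of it in the lower 45 mm. May be absent. Origin: centre of the underside; z up the bottle.
- bottle_d: white plastic bottle, 58 mm across, 110 mm high in all, standing upright, with a round black cap on top: cap 30 mm across and 34 mm high (its underside 76 mm above the bottom), then a neck 22 mm across, the shoulder starting 46 mm below the top. Weighs about 0.3 kg, most of it in the lower 45 mm. May be absent. Origin: centre of the underside; z up the bottle.
- plate0: black plastic cover plate, 10 mm thick (x), 90 mm wide (y), 120 mm high (z), 0.12 kg; both ends and faces alike. Origin: centre of its lower edge; z runs up the plate, x is normal to its face. It starts on edge in slot 0 of the cradle (0 is nearest the robot, 2 farthest), leaning 17 degrees from upright towards the robot's side. May be absent.
- plate1: black plastic cover plate, 10 mm thick (x), 90 mm wide (y), 120 mm high (z), 0.12 kg; both ends and faces alike. Origin: centre of its lower edge; z runs up the plate, x is normal to its face. It starts on edge in slot 1 of the cradle (0 is nearest the robot, 2 farthest), leaning 17 degrees from upright towards the robot's side. May be absent.
- plate2: black plastic cover plate, 10 mm thick (x), 90 mm wide (y), 120 mm high (z), 0.12 kg; both ends and faces alike. Origin: centre of its lower edge; z runs up the plate, x is normal to its face. It starts on edge in slot 2 of the cradle (0 is nearest the robot, 2 farthest), leaning 17 degrees from upright towards the robot's side. May be absent.
- cradle: fixed blue delivery cradle, 170 x 120 mm, with three slots, tilted so that its plates lean 17 degrees towards its -x side (which faces the robot roughly). Origin: centre of the underside. Slots are 16 mm wide, 45 mm apart, 62 mm deep measured along the plate, between 4 mm walls, so the upper 58 mm of a plate stands free; pull plates out along their own z axis.
- rack: fixed level metal rack, 190 (x) x 110 (y) mm, with four upright slots. Origin: centre of the underside. The slots run along y (90 mm long, open at both ends) and lie at x = -67.5, -22.5, 22.5 and 67.5 mm; each is 16 mm wide between two 4 mm walls, 50 mm deep, wall tops 58 mm above the table.
- rack_floor (a point): centre of the floor of the rack's slots, 8 mm above the table; axes as rack
- mat: fixed black rubber-topped steel mat, 200 x 200 mm, 6 mm high, no rim. Origin: centre of the underside; x and y along its sides.
- mat_top (a point): centre of the mat's upper face, 6 mm above the table; axes as mat
- ready (a joint): travel of the ready button in m: 0 released, 0.006 fully down; springs back, about 5 N when fully down
- ready_top (a point): centre of the top of the round black ready button (36 mm across), which is pressed straight down
- tape: roll of black tape lying flat, 90 mm across, 24 mm high; belongs to the bench and is to be left where it is. Origin: centre of the underside.
- driver: hand screwdriver lying down; belongs to the bench and is to be left where it is. Origin: at its underside.
- mug: white mug, 80 mm across, 90 mm high; belongs to the bench and is to be left where it is. Origin: centre of the underside.
- screwbin: small open blue bin, 160 x 110 x 70 mm; belongs to the bench and is to be left where it is. Origin: centre of the underside.
- spanner: spanner lying flat; belongs to the bench and is to be left where it is. Origin: at its underside.
- housing0: black connector housing, 90 x 55 x 46 mm; belongs to the bench and is to be left where it is. Origin: centre of the underside.
- housing1: another such connector housing; belongs to the bench and is to be left where it is. Origin: centre of the underside.

How it is judged:
On the way, in this order (a step that is already met when the one before it is completed fails the run):
1. every bottle stands on the mat and every plate stands in the rack, let go (x of bottle_a in the frame of mat_top between -0.07 and 0.07 m and y of bottle_a in the frame of mat_top between -0.07 and 0.07 m and z of bottle_a in the frame of mat_top between -0.004 and 0.004 m and angle between each of bottle_a, bottle_b, bottle_c, bottle_d's own z axis and vertical below 0.1 rad and linear speed of each of bottle_a, bottle_b, bottle_c, bottle_d, plate0, plate1, plate2 below 0.03 m/s and contact force between each of bottle_a, bottle_b, bottle_c, bottle_d, plate0, plate1, plate2 and the fingers below 0.2 N and x of bottle_b in the frame of mat_top between -0.072 and 0.072 m and y of bottle_b in the frame of mat_top between -0.072 and 0.072 m and z of bottle_b in the frame of mat_top between -0.004 and 0.004 m and x of bottle_c in the frame of mat_top between -0.07 and 0.07 m and y of bottle_c in the frame of mat_top between -0.07 and 0.07 m and z of bottle_c in the frame of mat_top between -0.004 and 0.004 m and x of bottle_d in the frame of mat_top between -0.073 and 0.073 m and y of bottle_d in the frame of mat_top between -0.073 and 0.073 m and z of bottle_d in the frame of mat_top between -0.004 and 0.004 m and x of plate0 in the frame of rack_floor between -0.085 and 0.085 m and y of plate0 in the frame of rack_floor between -0.025 and 0.025 m and z of plate0 in the frame of rack_floor between -0.004 and 0.006 m and angle between each of plate0, plate1, plate2's own z axis and vertical below 0.2 rad and angle between the x axis of each of plate0, plate1, plate2 and the x axis of rack, either way round below 0.25 rad and x of plate1 in the frame of rack_floor between -0.085 and 0.085 m and y of plate1 in the frame of rack_floor between -0.025 and 0.025 m and z of plate1 in the frame of rack_floor between -0.004 and 0.006 m and x of plate2 in the frame of rack_floor between -0.085 and 0.085 m and y of plate2 in the frame of rack_floor between -0.025 and 0.025 m and z of plate2 in the frame of rack_floor between -0.004 and 0.006 m), for 0.2 s.
2. the ready button is pressed down (5 mm or more of its 6 mm) (value of joint ready above 0.005 m), for 0.05 s.
At the end, for the whole second after the job is handed in: Every bottle upright (tilt < 0.1 rad) on the mat, base within its edges (2 mm slack); every plate on edge in a rack slot: within 6 mm of the floor, 25 mm of mid-length, tilt < 0.2, square < 0.25 rad; all released and at rest; button up (< 2 mm) (all of step 1 and value of joint ready below 0.002 m); the robot touches nothing.
It fails at once if a bystander is moved by more than 40 mm (distance of any of tape, driver, mug, screwbin, spanner, housing0, housing1 from where it was at the start of the episode above 0.04 m).
It fails at once if a bottle is dropped or slammed onto the mat (over 90 N) (contact force between any of bottle_a, bottle_b, bottle_c, bottle_d and mat above 90 N).
Of bottle_a, bottle_b, bottle_c, bottle_d only 3 to 4 are there at a start; the rules pass over those that are not, and their reading is None.
Of plate0, plate1, plate2 only 2 to 3 are there at a start; the rules pass over those that are not, and their reading is None.
At some moment in a run one of bottle_a, bottle_b, bottle_c, bottle_d may be knocked a few centimetres aside while the robot is not near it.
It also fails if it takes over 208 s, if anything falls off the work surface, if the arm or the gripper's body presses on something with over 40 N, if the wrist force passes 120 N, or if a joint passes its speed limit or range.

## Working session

There is one attempt and no reset: what is moved stays moved. The work goes in short steps, Python scripts to look and compute and a tool call to move; the robot and the scene stay as the last step left them, time stands still between calls to the robot, and variables do not carry over. Pictures are saved under pics/ and viewed, and the job is handed in when it is done.

Besides the shell and the picture viewer there is one more tool, called after "Call:" in YAML: its name, and indented under it one key for each argument. step_arm: Moves the arm, as the interface text tells. Its arguments: {"type":"object","properties":{"deltas":{"type":"array"}},"required":["deltas"]}

```bash
ls; mkdir -p pics
python3 - <<'E'
from cell import manip
import cv2,numpy as np
print(manip.observe())
for n in ["scene","top","wrist"]:
    im=manip.get_image(n); cv2.imwrite(f"pics/{n}0.png",cv2.resize(im[:,:,::-1],(768,576)))
    print(n,manip.camera_model(n))
E
```

```text
pics
{'time': 0.0, 'joints': array([-1.22205387e+00,  4.23854064e-01,  1.63069067e+00,  3.88280247e-06,
        1.08859610e+00, -1.90097140e-02]), 'joint_vel': array([-0.00014052,  0.00115708,  0.00043518,  0.00050504, -0.00047277,
        0.00123896]), 'effort': array([-1.12792313e-03, -5.57369864e+01, -2.81741220e+01, -1.04273338e-04,
        7.30999964e-03,  2.19240434e-05]), 'position': array([ 0.22453174, -0.58268993,  0.23053717]), 'orientation': array([-3.14004482e+00, -3.28653110e-05,  3.67750342e-01]), 'ft_force': array([ 0.22323937, -0.33460386, -0.15722478]), 'torque': array([0.02020922, 0.01007745, 0.01547866]), 'width': 0.08543349197587931}
scene {'fx': 348.19502570433013, 'fy': 348.19502570433013, 'cx': 257.83106148483245, 'cy': 188.56795741068095, 'k1': -0.0981171765505263, 'origin': array([1.05421245, 0.53788012, 1.15584084]), 'rotation': array([ 0.5578008 , -0.0048242 ,  2.34068802])}
top {'fx': 432.0736797143695, 'fy': 432.0736797143695, 'cx': 249.3871075456871, 'cy': 188.176199618731, 'k1': 0.03277049479751348, 'origin': array([0.50937758, 0.07015414, 1.37010836]), 'rotation': array([ 0.04766362,  0.00506518, -1.57631557])}
wrist {'fx': 311.85592778130246, 'fy': 311.85592778130246, 'cx': 253.6829844259334, 'cy': 192.97276202740147, 'k1': -0.08485743676180682, 'origin': array([ 0.29137247, -0.55772212,  0.37276719]), 'rotation': array([-2.81438430e-01,  1.00295599e-03, -1.20171790e+00])}
```

View pics/top0.png

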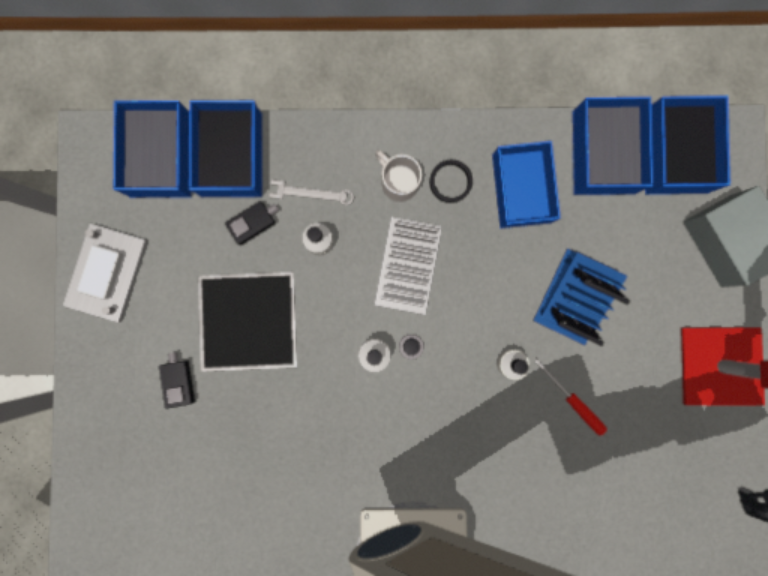

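View pics/scene0.png

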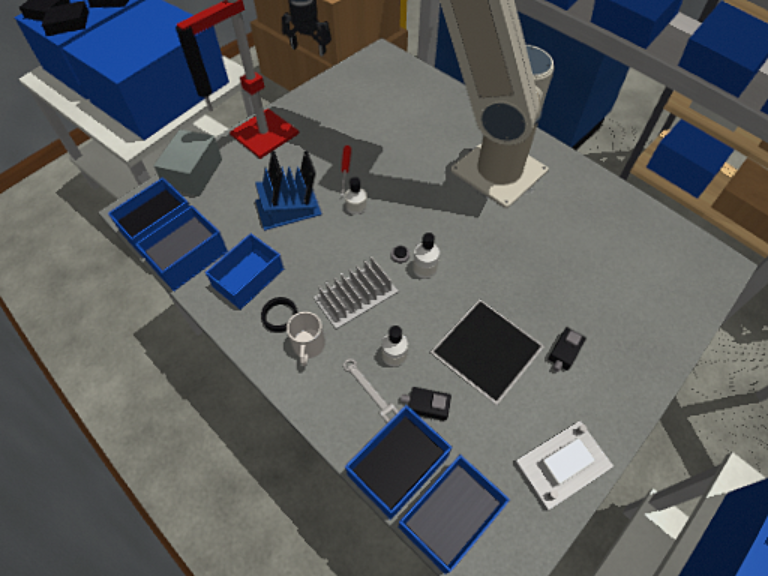

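View pics/wrist0.png

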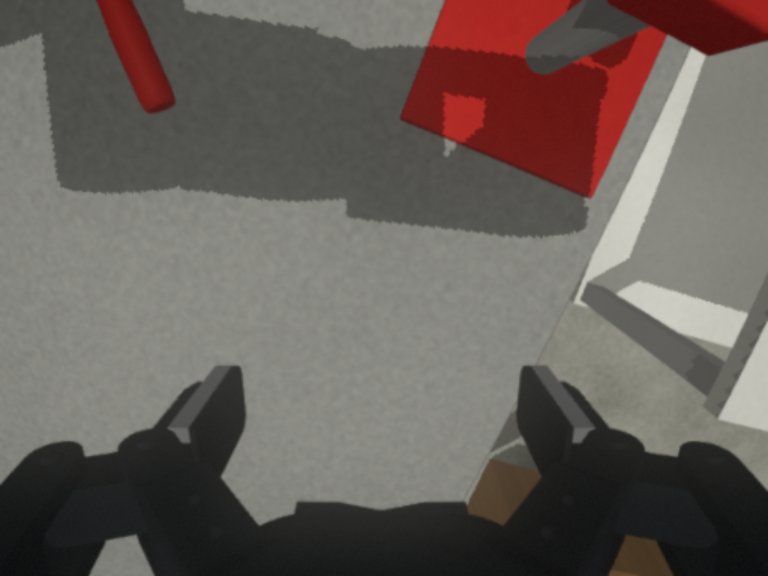

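```bash
cat > h.py <<'E'
import numpy as np,cv2
from cell import manip
from scipy.spatial.transform import Rotation as R
def cam(n):
    m=manip.camera_model(n); return m
def rays(m,uv):
    uv=np.atleast_2d(np.asarray(uv,float))
    d=np.c_[(uv[:,0]-m['cx'])/m['fx'],(uv[:,1]-m['cy'])/m['fy']]
    s=d.copy()
    for _ in range(20): s=d/(1+m['k1']*(s**2).sum(1,keepdims=True))
    v=np.c_[s[:,0],-s[:,1],-np.ones(len(s))]
    return v@R.from_euler('xyz',m['rotation']).as_matrix().T
def onplane(m,uv,z):
    r=rays(m,uv);o=m['origin']; return o+r*((z-o[2])/r[:,2])[:,None]
def proj(m,P):
    P=np.atleast_2d(P); c=(P-m['origin'])@R.from_euler('xyz',m['rotation']).as_matrix()
    s=np.c_[c[:,0]/-c[:,2],-c[:,1]/-c[:,2]]; s=s*(1+m['k1']*(s**2).sum(1,keepdims=True))
    return np.c_[s[:,0]*m['fx']+m['cx'],s[:,1]*m['fy']+m['cy']]
def tri(obs):
    A=np.zeros((3,3));b=np.zeros(3)
    for m,uv in obs:
        r=rays(m,uv)[0];r/=np.linalg.norm(r);Q=np.eye(3)-np.outer(r,r);A+=Q;b+=Q@m['origin']
    return np.linalg.solve(A,b)
E
python3 - <<'E'
from h import *
ims={n:manip.get_image(n) for n in ("top","scene")}
for n in ims:
    m=cam(n); cv2.imwrite(f"pics/{n}_raw.png",ims[n][:,:,::-1])
    for l in ["bottle_a","plate0","mat","rack","cradle","ready","ready_top"]:
        try: r=manip.masks_of(n,l)
        except Exception as e: print(l,e);continue
        for k,d in enumerate(r):
            mk=d['mask']; ys,xs=np.nonzero(mk)
            (c,wh,a)=cv2.minAreaRect(np.c_[xs,ys].astype(np.float32))
            print(n,l,round(d['conf'],2),np.round(d['location'],1),mk.sum(),"rect",np.round(c,1),np.round(wh,1),round(a,1),"w0",onplane(m,d['location'],0)[0].round(3))
            if d['conf']>.3: np.save(f"pics/{n}_{l}_{k}.npy",mk)
E
```

```text
top bottle_a 0.8 [339.7 239.5] 347 rect [341.8 242.3] [21.2 19.1] 45.0 w0 [ 0.411 -0.207  0.   ]
top bottle_a 0.63 [248.3 237.8] 373 rect [249.8 236.8] [20.5 21.2] 45.0 w0 [0.418 0.081 0.   ]
top bottle_a 0.55 [212.4 159.7] 368 rect [211.8 159.3] [22.6 19.1] 45.0 w0 [0.666 0.194 0.   ]
top plate0 0.55 [383.8 219.3] 300 rect [384.1 217.8] [39.4  9.4] 26.6 w0 [ 0.474 -0.346  0.   ]
top plate0 0.51 [401.  193.4] 278 rect [400.1 190.4] [39.5  9.3] 23.2 w0 [ 0.556 -0.401  0.   ]
top mat 0.7 [168.8 149.4] 600 rect [169.  147.8] [19.9 35.7] 61.4 w0 [0.7   0.333 0.   ]
top mat 0.59 [163.9 212.7] 4004 rect [165.2 214.1] [64.5 63.9] 88.5 w0 [0.499 0.348 0.   ]
top mat 0.35 [249.2 236.8] 365 rect [248.5 237. ] [20. 21.] 90.0 w0 [0.421 0.078 0.   ]
top rack 0.91 [270.7 175.7] 1941 rect [271.8 177.2] [34.4 58.7] 10.9 w0 [0.614 0.009 0.   ]
top rack 0.26 [401.2 191.6] 307 rect [400.9 190.7] [41.6  9.4] 26.6 w0 [ 0.561 -0.402  0.   ]
top cradle 0.78 [383.8 198.9] 1817 rect [386.5 198.6] [45.8 54.5] 25.3 w0 [ 0.538 -0.347  0.   ]
top ready 0.57 [271.  228.1] 121 rect [273.5 230.5] [11. 11.] 90.0 w0 
[... 1049 characters left out ...]
w0 [ 0.623 -0.003  0.   ]
scene cradle 0.97 [192.6 133.3] 1087 rect [189.4 130.2] [37.9 41. ] 74.7 w0 [ 0.527 -0.362  0.   ]
scene cradle 0.46 [324.6 232.6] 2710 rect [324.1 232.8] [56.8 50.1] 38.7 w0 [0.498 0.346 0.   ]
scene ready 0.6 [235.1 135.9] 267 rect [236.5 130. ] [24. 13.] 90.0 w0 [ 0.408 -0.218  0.   ]
scene ready 0.56 [264.1 166. ] 61 rect [266. 168.] [8. 8.] 90.0 w0 [ 0.437 -0.017  0.   ]
scene ready_top 0.55 [233.5 104.7] 58 rect [230.1 105.4] [ 3.9 15.3] 11.3 w0 [ 0.282 -0.36   0.   ]
scene ready_top 0.46 [265.6 168. ] 53 rect [265.8 167.9] [7.6 7.2] 26.6 w0 [ 0.44  -0.006  0.   ]
scene ready_top 0.44 [284.5 266.1] 538 rect [283.3 268.5] [34.1 18.4] 11.3 w0 [0.695 0.326 0.   ]
```

Run:
```python
import cv2
t=cv2.imread("pics/top_raw.png");s=cv2.imread("pics/scene_raw.png")
def c(im,x0,y0,x1,y1,f,n):
    o=cv2.resize(im[y0:y1,x0:x1],None,fx=f,fy=f,interpolation=cv2.INTER_CUBIC)
    for k in range(0,x1-x0,10): cv2.putText(o,str(x0+k),(k*f,8),0,.3,(0,0,255),1); cv2.line(o,(k*f,0),(k*f,4),(0,0,255))
    for k in range(0,y1-y0,10): cv2.putText(o,str(y0+k),(0,k*f+4),0,.3,(0,255,255),1)
    cv2.imwrite("pics/"+n,o); print(o.shape)
c(t,190,140,290,255,5,"zt1.png")
c(t,325,160,425,260,5,"zt2.png")
c(s,160,90,290,250,3,"zs1.png")
c(s,160,90,260,150,7,"zs2.png")
```

```text
(575, 500, 3)
(500, 500, 3)
(480, 390, 3)
(420, 700, 3)
```

View pics/zt1.png

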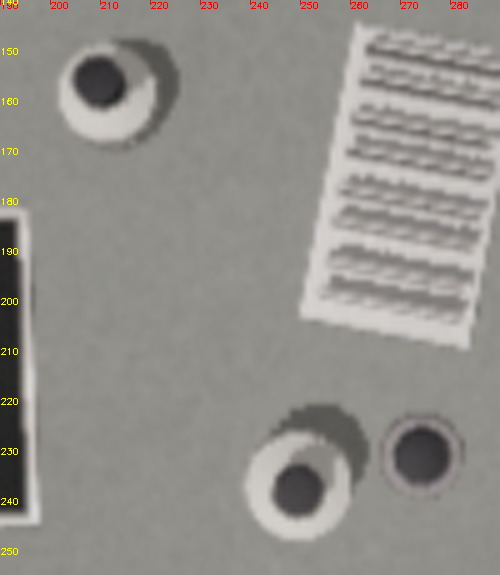

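View pics/zt2.png

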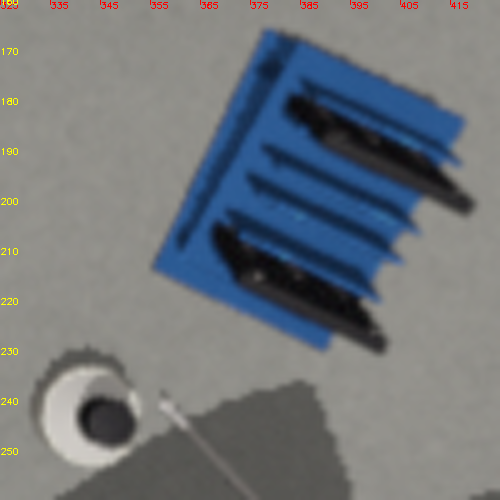

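View pics/zs1.png

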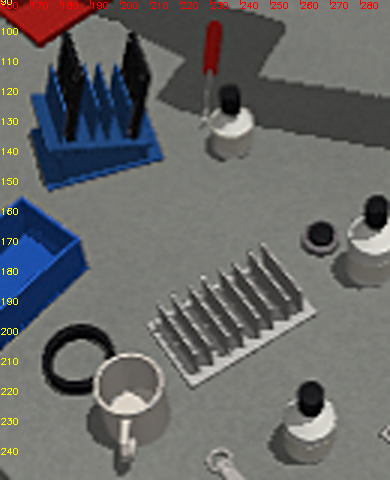

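View pics/zs2.png

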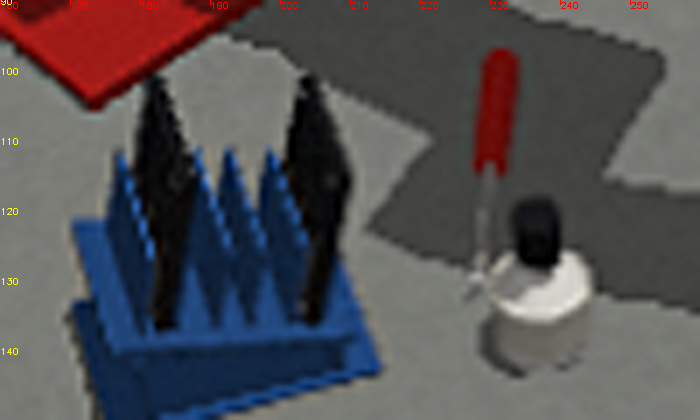

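Run:
```python
from h import *
t=cam("top");s=cam("scene")
for a,b in [((209.8,156.2),(263.5,219.3)),((249.2,237.8),(285.5,157.5)),((346.4,244.2),(236.7,119.3))]:
    print(tri([(t,a),(s,b)]).round(4))
    for h in (.14,.13,.12,.11):
        P=onplane(t,a,h)[0]; print(h,P.round(4),proj(s,P)[0].round(1), "want",b)
# ready top
print("ready",tri([(t,(274.0,230.7)),(s,(266,167.5))]), onplane(t,(274,230.7),.03))
# mat corners from top mask
im=cv2.imread("pics/top_raw.png")
for nm,k in (("mat",1),("rack",0)):
    mk=np.load(f"pics/top_{nm}_{k}.npy"); ys,xs=np.nonzero(mk)
    box=cv2.boxPoints(cv2.minAreaRect(np.c_[xs,ys].astype(np.float32)))
    P=onplane(t,box,.006); print(nm,P.round(4),P.mean(0),np.linalg.norm(P[0]-P[1]),np.linalg.norm(P[1]-P[2]))
```

```text
[0.662  0.1904 0.1248]
0.14 [0.6603 0.1888 0.14  ] [263.5 216.5] want (263.5, 219.3)
0.13 [0.6615 0.1898 0.13  ] [263.4 218.4] want (263.5, 219.3)
0.12 [0.6628 0.1907 0.12  ] [263.3 220.1] want (263.5, 219.3)
0.11 [0.664  0.1917 0.11  ] [263.2 221.9] want (263.5, 219.3)
[0.4269 0.0775 0.1359]
0.14 [0.4273 0.0774 0.14  ] [285.4 156.9] want (285.5, 157.5)
0.13 [0.4267 0.0774 0.13  ] [285.4 158.4] want (285.5, 157.5)
0.12 [0.426  0.0775 0.12  ] [285.3 159.9] want (285.5, 157.5)
0.11 [0.4253 0.0775 0.11  ] [285.2 161.4] want (285.5, 157.5)
[ 0.4059 -0.2028  0.1128]
0.14 [ 0.4082 -0.197   0.14  ] [237.  115.6] want (236.7, 119.3)
0.13 [ 0.4073 -0.1991  0.13  ] [236.9 117. ] want (236.7, 119.3)
0.12 [ 0.4065 -0.2013  0.12  ] [236.8 118.3] want (236.7, 119.3)
0.11 [ 0.4057 -0.2035  0.11  ] [236.7 119.7] want (236.7, 119.3)
ready [ 0.44132315 -0.00077323  0.01010944] [[0.44142021 0.00129965 0.03      ]]
mat [[0.594  0.4465 0.006 ]
 [0.5984 0.2447 0.006 ]
 [0.3954 0.2391 0.006 ]
 [0.3913 0.4393 0.006 ]] [0.49477843 0.34239911 0.006     ] 0.20182225301294635 0.20308315178501396
rack [[ 0.5283  0.077   0.006 ]
 [ 0.7111  0.0408  0.006 ]
 [ 0.6897 -0.0661  0.006 ]
 [ 0.5072 -0.0293  0.006 ]] [0.60906697 0.00559178 0.006     ] 0.1863587410308976 0.10895313357960325
```

Call:
step_arm:
  deltas:
    - [0.085,[0.016,-0.04,0],[0,0,0]]
    - [0.085,[0.016,-0.04,0],[0,0,0]]
    - [0.085,[0.016,-0.04,0],[0,0,0]]
    - [0.085,[0,0,0],[0,0,-0.134]]
    - [0.085,[0,0,0],[0,0,-0.134]]
    - [0.085,[0,0,0],[0,0,-0.134]]
    - [0.085,[0,0,0],[0,0,-0.134]]
    - [0.085,[0,0,0],[0,0,-0.134]]
    - [0.085,[0,0,0],[0,0,-0.134]]
    - [0.085,[0,0,0],[0,0,-0.134]]
    - [0.085,[0,0,0],[0,0,-0.134]]
    - [0.085,[0,0,0],[0,0,-0.134]]

```text
time: 2.15
position: [0.2261, -0.4485, 0.2315]
orientation: [3.141, 0.002, 1.621]
ft_force: [0.9, 0.0, 0.2]
width: 0.085
```

Call:
step_arm:
  deltas:
    - [0.085,[0.042,0.03,0],[0,0,0.05]]
    - [0.085,[0.042,0.03,0],[0,0,0]]
    - [0.085,[0.042,0.03,0],[0,0,0]]
    - [0.085,[0.042,0.03,0],[0,0,0]]
    - [0.085,[0.04,0.03,0],[0,0,0]]
    - [0.085,[0.03,0.02,0],[0,0,0]]
    - [0.085,[0,0,0],[0,0,0]]

```text
time: 2.85
position: [0.3944, -0.2098, 0.2327]
orientation: [3.135, 0.007, 1.572]
ft_force: [-0.0, -0.7, -0.1]
width: 0.0852
```

```bash
cat >> h.py <<'E'
def pose():
    o=manip.observe(); p=o['position'];Rm=R.from_euler('xyz',o['orientation']); return p,Rm,o
def delta(tp,trpy=None):
    p,Rm,o=pose(); d=Rm.inv().apply(np.array(tp)-p)
    w=(Rm.inv()*R.from_euler('xyz',trpy)).as_rotvec() if trpy is not None else None
    print("at",p.round(4),o['orientation'].round(3),"tool shift",d.round(4),"turn",None if w is None else w.round(3),"w",round(o['width'],4),"F",o['ft_force'].round(1),"t",round(o['time'],2))
E
python3 - <<'E'
from h import *
m=cam("wrist"); im=manip.get_image("wrist"); cv2.imwrite("pics/w1.png",im[:,:,::-1])
delta([.4057,-.2035,.2315],[np.pi,0,np.pi/2])
for d in manip.masks_of("wrist","bottle_d"): print(d['conf'],d['location'],d['mask'].sum(),onplane(m,d['location'],.11))
print(proj(m,[.4057,-.2035,.11]))
E
```

```text
at [ 0.3937 -0.211   0.2326] [3.136 0.008 1.571] tool shift [0.0075 0.012  0.0011] turn [0.006 0.008 0.001] w 0.0852 F [-0.6 -0.  -0.6] t 2.9
0.86 [264.3, 160.3] 2563 [[ 0.40524082 -0.18759144  0.11      ]]
[[264.61678386 178.30593608]]
```

View pics/w1.png

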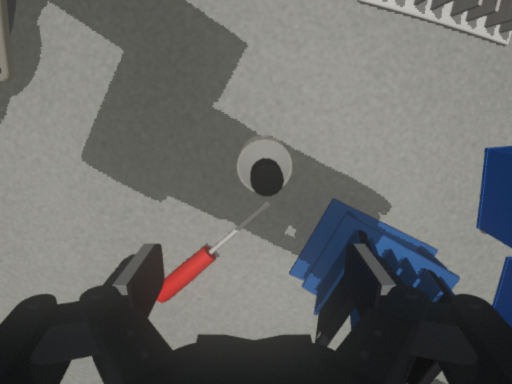

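Call:
step_arm:
  deltas:
    - [0.085,[0.0075,0.014,0.02],[0,0,0]]
    - [0.085,[0,0,0.035],[0,0,0]]
    - [0.085,[0,0,0.035],[0,0,0]]
    - [0.085,[0,0,0.03],[0,0,0]]
    - [0.085,[0,0,0.02],[0,0,0]]
    - [0.085,[0,0,0],[0,0,0]]

```text
time: 3.55
position: [0.4073, -0.2143, 0.0902]
orientation: [3.131, 0.013, 1.561]
ft_force: [0.7, 0.6, -0.1]
width: 0.0846
```

Run:
```python
from h import *
delta([.407,-.2035,.077],[np.pi,0,np.pi/2])
```

```text
at [ 0.4073 -0.2143  0.0902] [3.131 0.013 1.561] tool shift [ 0.011  -0.0006  0.013 ] turn [ 0.011  0.013 -0.01 ] w 0.0846 F [ 0.7  0.6 -0.1] t 3.55
```

Call:
step_arm:
  deltas:
    - [0.085,[0.012,0,0],[0.011,0.013,-0.01]]
    - [0.085,[0.003,0,0.01],[0,0,0]]
    - [0.085,[0,0,0.005],[0,0,0]]
    - [0.085,[0,0,0],[0,0,0]]

```text
time: 3.95
position: [0.408, -0.2008, 0.0765]
orientation: [3.139, 0.001, 1.569]
ft_force: [-0.5, -0.5, 0.1]
width: 0.0851
```

Run:
```python
from h import *
im=manip.get_image("wrist"); cv2.imwrite("pics/w2.png",im[:,:,::-1])
delta([.407,-.2035,.077],[np.pi,0,np.pi/2])
```

```text
at [ 0.4081 -0.2008  0.0767] [3.139e+00 1.000e-03 1.569e+00] tool shift [-0.0027 -0.0011 -0.0003] turn [ 0.002  0.001 -0.002] w 0.0845 F [-0.3 -0.1  0.9] t 4.0
```

View pics/w2.png

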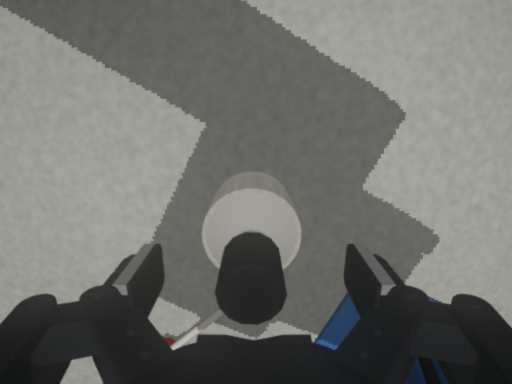

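Call:
step_arm:
  deltas:
    - [0.02,[-0.002,0,0],[0,0,0]]
    - [0.02,[0,0,0],[0,0,0]]
    - [0.02,[0,0,0],[0,0,0]]
    - [0.02,[0,0,0],[0,0,0]]
    - [0.02,[0,0,0],[0,0,0]]
    - [0.02,[0,0,0],[0,0,0]]
    - [0.02,[0,0,0],[0,0,0]]

```text
time: 4.7
position: [0.4088, -0.2034, 0.078]
orientation: [3.137, 0.002, 1.569]
ft_force: [-0.5, 0.2, -0.2]
width: 0.0286
```

Call:
step_arm:
  deltas:
    - [0.02,[0,0,-0.02],[0,0,0]]
    - [0.02,[0,0,-0.04],[0,0,0]]
    - [0.02,[0,0,-0.045],[0,0,0]]
    - [0.02,[0,0,-0.045],[0,0,0]]
    - [0.02,[0.02,0,-0.04],[0,0,0]]
    - [0.02,[0.043,0.01,0],[0,0,0]]
    - [0.02,[0.043,0.01,0],[0,0,0]]
    - [0.02,[0.043,0.01,0],[0,0,0]]
    - [0.02,[0.043,0.01,0],[0,0,0]]
    - [0.02,[0.043,0.01,0],[0,0,0]]
    - [0.02,[0.043,0.01,0],[0,0,0]]
    - [0.02,[0.043,0.01,0],[0,0,0]]

```text
time: 5.9
position: [0.4776, 0.126, 0.2736]
orientation: [-3.141, -0.001, 1.559]
ft_force: [1.6, -0.3, -3.9]
width: 0.0289
```

Run:
```python
from h import *
delta([.545,.395,.25],[np.pi,0,np.pi/2])
```

```text
at [0.4776 0.126  0.2736] [-3.141e+00 -1.000e-03  1.559e+00] tool shift [0.2697 0.0644 0.0238] turn [-0.    -0.001 -0.011] w 0.0289 F [ 1.6 -0.3 -3.9] t 5.9
```

Call:
step_arm:
  deltas:
    - [0.02,[0.043,0.01,0],[0,0,-0.01]]
    - [0.02,[0.043,0.01,0],[0,0,0]]
    - [0.02,[0.043,0.01,0],[0,0,0]]
    - [0.02,[0.043,0.01,0],[0,0,0]]
    - [0.02,[0.04,0.01,0],[0,0,0]]
    - [0.02,[0.02,0.005,0.02],[0,0,0]]
    - [0.02,[0,0,0.04],[0,0,0]]
    - [0.02,[0,0,0.03],[0,0,0]]
    - [0.02,[0,0,0],[0,0,0]]

```text
time: 6.8
position: [0.5295, 0.3748, 0.1745]
orientation: [-3.135, 0.001, 1.579]
ft_force: [-0.5, 0.3, -3.8]
width: 0.0285
```

Run:
```python
from h import *
for n in ("top","wrist"):
    im=manip.get_image(n); cv2.imwrite(f"pics/{n}3.png",cv2.resize(im[:,:,::-1],(768,576)))
delta([.545,.395,.084],[np.pi,0,np.pi/2])
```

```text
at [0.5318 0.3758 0.1787] [-3.140e+00 -2.000e-03  1.578e+00] tool shift [0.0189 0.0135 0.0948] turn [-0.002 -0.002  0.007] w 0.0286 F [ 0.1 -0.5 -3. ] t 6.9
```

View pics/top3.png

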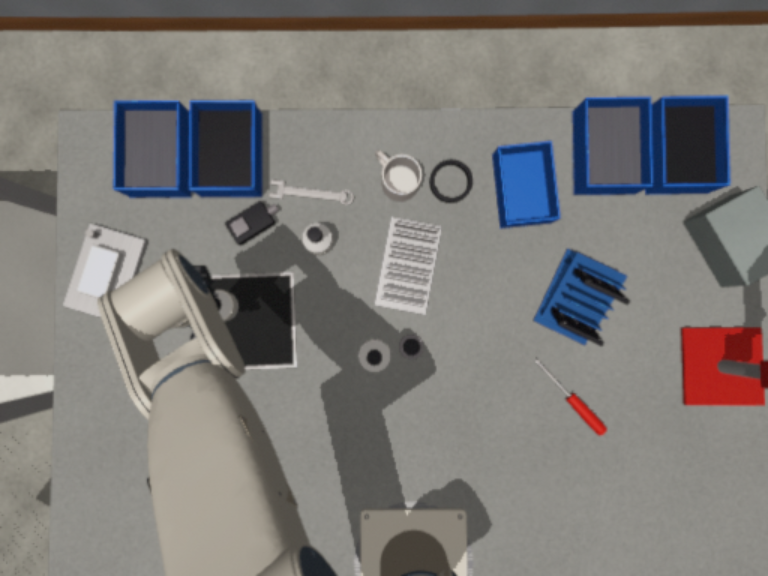

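View pics/wrist3.png

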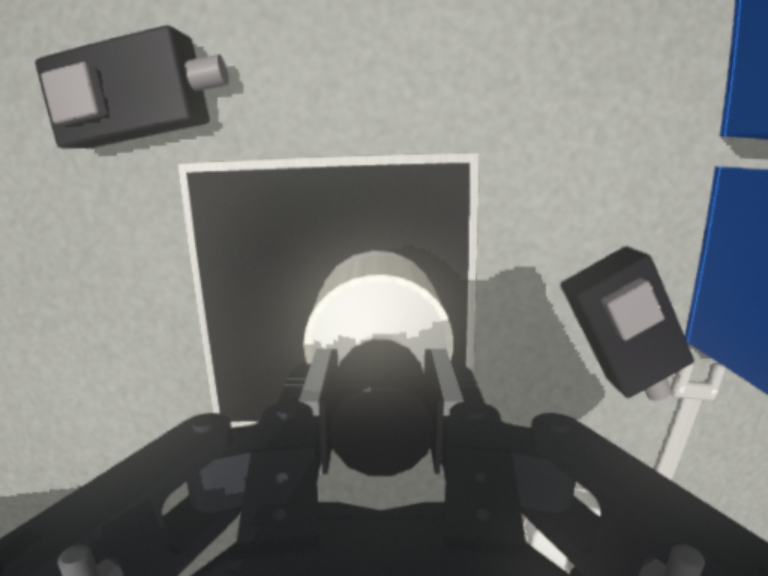

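Call:
step_arm:
  deltas:
    - [0.02,[0.019,0.0135,0],[0,0,0]]
    - [0.02,[0.003,0.002,0.03],[0,0,0]]
    - [0.02,[0,0,0.03],[0,0,0]]
    - [0.02,[0,0,0.02],[0,0,0]]
    - [0.02,[0,0,0.003],[0,0,0]]
    - [0.02,[0,0,0],[0,0,0]]

```text
time: 7.5
position: [0.5561, 0.4022, 0.1087]
orientation: [3.126, -0.014, 1.575]
ft_force: [0.8, 0.1, -2.8]
width: 0.0285
```

Run:
```python
from h import *
delta([.545,.395,.084],[np.pi,0,np.pi/2])
```

```text
at [0.5561 0.4022 0.1087] [ 3.126 -0.014  1.575] tool shift [-0.0075 -0.0115  0.0245] turn [ 0.016 -0.014  0.005] w 0.0285 F [ 0.8  0.1 -2.8] t 7.5
```

Call:
step_arm:
  deltas:
    - [0.02,[-0.0075,-0.011,0],[0.016,-0.014,0.005]]
    - [0.02,[0,0,0.008],[0,0,0]]
    - [0.02,[0,0,0.008],[0,0,0]]
    - [0.02,[0,0,0],[0,0,0]]

```text
time: 7.9
position: [0.5467, 0.3952, 0.0974]
orientation: [3.137, -0.003, 1.569]
ft_force: [-0.1, 1.1, -3.9]
width: 0.0287
```

Run:
```python
from h import *
delta([.545,.395,.084],[np.pi,0,np.pi/2])
```

```text
at [0.5467 0.3952 0.0974] [ 3.137e+00 -3.000e-03  1.569e+00] tool shift [-0.0002 -0.0018  0.0134] turn [ 0.005 -0.003 -0.002] w 0.0287 F [-0.1  1.1 -3.9] t 7.9
```

Call:
step_arm:
  deltas:
    - [0.02,[0,0,0.006],[0.005,-0.003,0]]
    - [0.02,[0,0,0.003],[0,0,0]]
    - [0.02,[0,0,0.002],[0,0,0]]
    - [0.02,[0,0,0.002],[0,0,0]]
    - [0.02,[0,0,0],[0,0,0]]

```text
time: 8.4
position: [0.5472, 0.3959, 0.0842]
orientation: [3.141, -0.001, 1.569]
ft_force: [-1.3, -0.3, -0.7]
width: 0.0287
```

Call:
step_arm:
  deltas:
    - [0.06,[0,0,0],[0,0,0]]
    - [0.07,[0,0,0],[0,0,0]]
    - [0.085,[0,0,0],[0,0,0]]
    - [0.085,[0,0,0],[0,0,0]]
    - [0.085,[0,0,-0.02],[0,0,0]]
    - [0.085,[0,0,-0.04],[0,0,0]]
    - [0.085,[0,0,-0.05],[0,0,0]]
    - [0.085,[0,0,-0.05],[0,0,0]]
    - [0.085,[0,0,0],[0,0,0]]

```text
time: 9.3
position: [0.5477, 0.3958, 0.2493]
orientation: [-3.142, -0.0, 1.569]
ft_force: [-0.3, -0.0, 0.6]
width: 0.0849
```

Run:
```python
from h import *
n="wrist"
im=manip.get_image(n); cv2.imwrite(f"pics/{n}4.png",im[:,:,::-1])
delta([.6615,.19,.25],[np.pi,0,np.pi/2])
```

```text
at [0.5463 0.3948 0.2459] [-3.138e+00  3.000e-03  1.569e+00] tool shift [-0.2047  0.1156 -0.0041] turn [-0.004  0.002 -0.002] w 0.0851 F [-0.1 -0.2  0.1] t 9.35
```

View pics/wrist4.png

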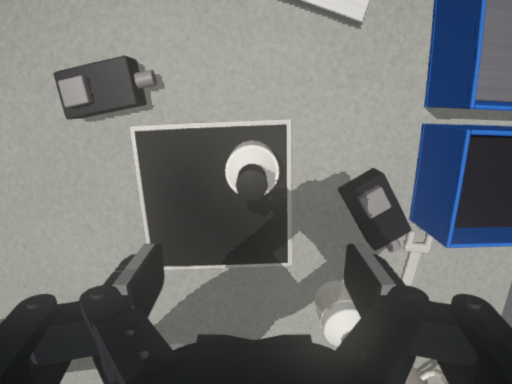

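Call:
step_arm:
  deltas:
    - [0.085,[-0.04,0.022,0],[0,0,0]]
    - [0.085,[-0.04,0.022,0],[0,0,0]]
    - [0.085,[-0.04,0.022,0],[0,0,0]]
    - [0.085,[-0.04,0.022,0],[0,0,0]]
    - [0.085,[-0.03,0.022,0],[0,0,0]]
    - [0.085,[-0.005,0,0],[0,0,0]]
    - [0.085,[0,0,0],[0,0,0]]

```text
time: 10.05
position: [0.6557, 0.1929, 0.2372]
orientation: [-3.128, 0.005, 1.573]
ft_force: [0.1, 0.1, 0.5]
width: 0.0852
```

Run:
```python
from h import *
n="wrist"
m0=cam("top"); 
delta([.6615,.19,.25],[np.pi,0,np.pi/2])
m=cam(n);im=manip.get_image(n); cv2.imwrite(f"pics/{n}5.png",im[:,:,::-1])
print(proj(m,[[.6615,.19,.13],[.663,.1907,.12],[.6615,.19,.084],[.663,.19,.074]]).round(1))
```

```text
at [0.6557 0.1929 0.2372] [-3.128  0.005  1.573] tool shift [-0.003   0.0056 -0.0128] turn [-0.013  0.005  0.002] w 0.0852 F [0.1 0.1 0.5] t 10.05
[[261.1 193.7]
 [262.8 189.7]
 [260.7 180.3]
 [262.1 177.9]]
```

View pics/wrist5.png

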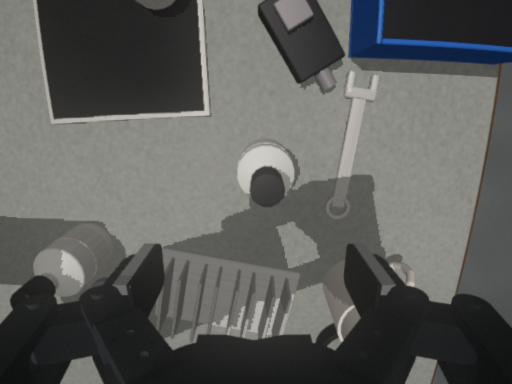

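Call:
step_arm:
  deltas:
    - [0.085,[-0.001,0.009,0.01],[-0.013,0.005,0]]
    - [0.085,[0,0,0.03],[0,0,0]]
    - [0.085,[0,0,0.03],[0,0,0]]
    - [0.085,[0,0,0.03],[0,0,0]]
    - [0.085,[0,0,0.02],[0,0,0]]
    - [0.085,[0,0,0],[0,0,0]]

```text
time: 10.7
position: [0.6629, 0.2005, 0.1094]
orientation: [3.139, -0.002, 1.583]
ft_force: [0.3, -0.4, 0.2]
width: 0.085
```

Run:
```python
from h import *
delta([.665,.192,.092],[np.pi,0,np.pi/2])
n="wrist"
m=cam(n);im=manip.get_image(n); cv2.imwrite(f"pics/{n}6.png",im[:,:,::-1])
```

```text
at [0.6629 0.2005 0.1094] [ 3.139e+00 -2.000e-03  1.583e+00] tool shift [-0.0086  0.002   0.0174] turn [ 0.003 -0.002  0.012] w 0.085 F [ 0.3 -0.4  0.2] t 10.7
```

View pics/wrist6.png

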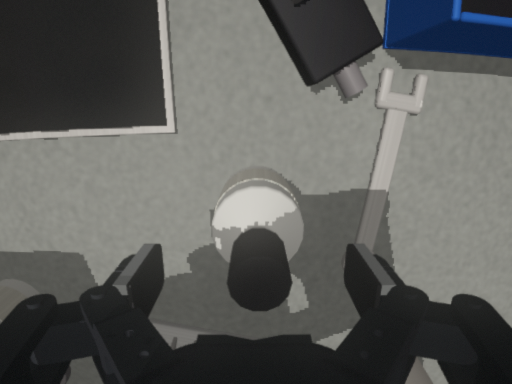

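Run:
```python
from h import *
m=cam("wrist")
for h in (.13,.12):
  print(onplane(m,(260.5,281),h), "rad px", m['fx']*.015/(m['origin'][2]-h))
p,Rm,o=pose()
# emulate w2
m2=dict(m); m2['origin']=m['origin']+np.array([.4081,-.2008,.0767])-p
print(onplane(m2,(252,291),.11),m['fx']*.015/(m2['origin'][2]-.11))
```

```text
[[0.66749643 0.19440588 0.13      ]] rad px 38.012043898226615
[[0.66787765 0.1881936  0.12      ]] rad px 35.155327622537555
[[ 0.40825009 -0.20304815  0.11      ]] 42.94427263959319
```

Call:
step_arm:
  deltas:
    - [0.085,[-0.006,0.004,0],[0,0,0.012]]
    - [0.085,[0,0,0.007],[0,0,0]]
    - [0.085,[0,0,0.006],[0,0,0]]
    - [0.085,[0,0,0],[0,0,0]]

```text
time: 11.15
position: [0.6703, 0.1965, 0.1008]
orientation: [3.13, -0.005, 1.572]
ft_force: [-0.6, 0.2, 0.3]
width: 0.0851
```

Run:
```python
from h import *
delta([.667,.1945,.096],[np.pi,0,np.pi/2])
```

```text
at [0.6703 0.1965 0.1008] [ 3.13  -0.005  1.572] tool shift [-0.002  -0.0033  0.0048] turn [ 0.011 -0.005  0.001] w 0.0851 F [-0.6  0.2  0.3] t 11.15
```

Call:
step_arm:
  deltas:
    - [0.085,[-0.002,-0.003,0.005],[0.011,-0.005,0]]
    - [0.085,[0,0,0],[0,0,0]]
    - [0.02,[0,0,0],[0,0,0]]
    - [0.02,[0,0,0],[0,0,0]]
    - [0.02,[0,0,0],[0,0,0]]
    - [0.02,[0,0,0],[0,0,0]]
    - [0.02,[0,0,0],[0,0,0]]
    - [0.02,[0,0,0],[0,0,0]]
    - [0.02,[0,0,0],[0,0,0]]

```text
time: 12.05
position: [0.6673, 0.1944, 0.0969]
orientation: [3.142, 0.0, 1.571]
ft_force: [-1.4, -0.2, -0.5]
width: 0.0286
```

Run:
```python
from h import *
delta([.445,.395,.25],[np.pi,0,np.pi/2])
```

```text
at [0.6673 0.1944 0.0969] [3.142 0.    1.571] tool shift [ 0.2007 -0.2221 -0.1532] turn [0.    0.    0.001] w 0.0286 F [-1.4 -0.2 -0.5] t 12.05
```

Call:
step_arm:
  deltas:
    - [0.02,[0,0,-0.02],[0,0,0]]
    - [0.02,[0,0,-0.04],[0,0,0]]
    - [0.02,[0,0,-0.045],[0,0,0]]
    - [0.02,[0,0,-0.045],[0,0,0]]
    - [0.02,[0.02,-0.02,-0.02],[0,0,0]]
    - [0.02,[0.037,-0.04,0],[0,0,0]]
    - [0.02,[0.037,-0.04,0],[0,0,0]]
    - [0.02,[0.037,-0.04,0],[0,0,0]]
    - [0.02,[0.037,-0.04,0],[0,0,0]]
    - [0.02,[0.02,-0.025,0],[0,0,0]]
    - [0.02,[0,0,0.01],[0,0,0]]
    - [0.02,[0,0,0],[0,0,0]]

```text
time: 13.25
position: [0.4652, 0.3765, 0.257]
orientation: [-3.137, 0.002, 1.568]
ft_force: [0.2, -0.5, -2.8]
width: 0.0283
```

Run:
```python
from h import *
delta([.445,.395,.12],[np.pi,0,np.pi/2])
```

```text
at [0.4652 0.3765 0.257 ] [-3.137e+00  2.000e-03  1.568e+00] tool shift [ 0.0187 -0.0196  0.1371] turn [-0.005  0.002 -0.002] w 0.0283 F [ 0.2 -0.5 -2.8] t 13.25
```

Call:
step_arm:
  deltas:
    - [0.02,[0.018,-0.019,0],[0,0,0]]
    - [0.02,[0,0,0],[0,0,0]]
    - [0.02,[0,0,0.03],[0,0,0]]
    - [0.02,[0,0,0.03],[0,0,0]]
    - [0.02,[0,0,0.03],[0,0,0]]
    - [0.02,[0,0,0.015],[0,0,0]]
    - [0.02,[0,0,0.005],[0,0,0]]
    - [0.02,[0,0,0],[0,0,0]]

```text
time: 14.05
position: [0.4549, 0.3892, 0.1433]
orientation: [-3.141, 0.002, 1.56]
ft_force: [-0.2, 0.0, -3.5]
width: 0.0289
```

Run:
```python
from h import *
delta([.445,.395,.103],[np.pi,0,np.pi/2])
```

```text
at [0.4549 0.3892 0.1433] [-3.141e+00  2.000e-03  1.560e+00] tool shift [ 0.0058 -0.0099  0.0403] turn [-0.001  0.002 -0.011] w 0.0289 F [-0.2  0.  -3.5] t 14.05
```

Call:
step_arm:
  deltas:
    - [0.02,[0.006,-0.011,0.01],[0,0.002,-0.011]]
    - [0.02,[0,0,0.008],[0,0,0]]
    - [0.02,[0,0,0.008],[0,0,0]]
    - [0.02,[0,0,0.004],[0,0,0]]
    - [0.02,[0,0,0],[0,0,0]]

```text
time: 14.55
position: [0.4453, 0.3966, 0.1136]
orientation: [3.139, -0.003, 1.571]
ft_force: [0.0, 0.5, -2.8]
width: 0.0287
```

Run:
```python
from h import *
delta([.445,.395,.103],[np.pi,0,np.pi/2])
```

```text
at [0.4453 0.3966 0.1136] [ 3.139e+00 -3.000e-03  1.571e+00] tool shift [-0.0017 -0.0003  0.0106] turn [ 0.003 -0.003  0.001] w 0.0287 F [ 0.   0.5 -2.8] t 14.55
```

Call:
step_arm:
  deltas:
    - [0.02,[-0.001,0,0.005],[0.003,-0.003,0]]
    - [0.02,[0,0,0.003],[0,0,0]]
    - [0.02,[0,0,0.002],[0,0,0]]
    - [0.02,[0,0,0.001],[0,0,0]]
    - [0.02,[0,0,0],[0,0,0]]

```text
time: 15.05
position: [0.446, 0.3962, 0.1029]
orientation: [3.14, -0.001, 1.571]
ft_force: [0.2, 0.4, -2.5]
width: 0.0286
```

Call:
step_arm:
  deltas:
    - [0.02,[0,0,0.001],[0,0,0]]
    - [0.02,[0,0,0],[0,0,0]]

```text
time: 15.25
position: [0.4463, 0.3968, 0.1031]
orientation: [3.14, -0.002, 1.571]
ft_force: [-0.1, 0.2, -2.9]
width: 0.0283
```

Call:
step_arm:
  deltas:
    - [0.02,[0,0,0.002],[0,0,0]]
    - [0.02,[0,0,0],[0,0,0]]

```text
time: 15.45
position: [0.4468, 0.3977, 0.1032]
orientation: [3.138, -0.004, 1.571]
ft_force: [0.9, -0.0, -3.7]
width: 0.0287
```

Call:
step_arm:
  deltas:
    - [0.02,[-0.001,0,0.004],[0.003,-0.004,0]]
    - [0.02,[0,0,0],[0,0,0]]

```text
time: 15.65
position: [0.4481, 0.3992, 0.1037]
orientation: [3.138, -0.005, 1.571]
ft_force: [-0.3, -0.4, -3.1]
width: 0.0289
```

Run:
```python
from h import *
delta([.445,.395,.103],[np.pi,0,np.pi/2])
o=manip.observe(); print(o['joints'].round(3),o['effort'].round(2),o['torque'].round(2))
for n in ("scene","wrist"):
    im=manip.get_image(n); cv2.imwrite(f"pics/{n}7.png",im[:,:,::-1])
```

```text
at [0.4481 0.3992 0.1037] [ 3.138 -0.005  1.571] tool shift [-0.0042 -0.0031  0.0007] turn [ 0.003 -0.005 -0.   ] w 0.0289 F [-0.3 -0.4 -3.1] t 15.65
[0.707 0.553 1.767 0.002 0.816 0.706] [  0.18 -59.75 -23.17   0.11   0.18   0.  ] [ 0.02 -0.01  0.04]
```

View pics/scene7.png

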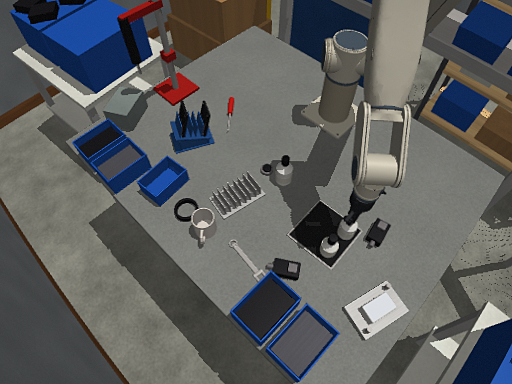

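View pics/wrist7.png

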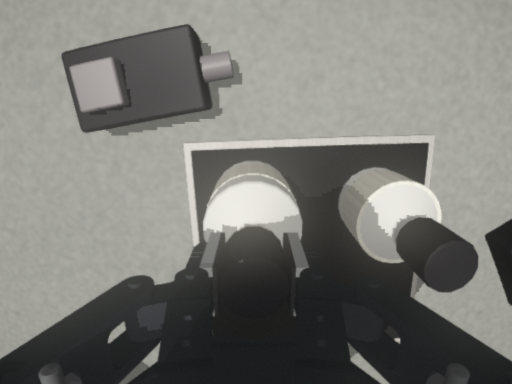

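Call:
step_arm:
  deltas:
    - [0.02,[-0.003,-0.002,0.003],[0.003,-0.005,0]]
    - [0.02,[0,0,0.003],[0,0,0]]

```text
time: 15.95
position: [0.4483, 0.3999, 0.1026]
orientation: [3.136, -0.007, 1.57]
ft_force: [-13.4, -5.2, 38.2]
width: 0.0286
```

Run:
```python
from h import *
delta([.445,.395,.103],[np.pi,0,np.pi/2])
o=manip.observe(); print(o['joints'].round(4),o['effort'].round(2),o['joint_vel'].round(3))
```

```text
at [0.4483 0.3999 0.1026] [ 3.136 -0.007  1.57 ] tool shift [-0.0049 -0.0033 -0.0005] turn [ 0.005 -0.007 -0.001] w 0.0286 F [-13.4  -5.2  38.2] t 15.95
[0.7076 0.5544 1.7674 0.0027 0.8111 0.7071] [ -3.24 -37.89 -19.62  -1.07  -4.4    0.05] [ 0.006  0.004 -0.014  0.011 -0.007 -0.001]
```

Call:
step_arm:
  deltas:
    - [0.02,[0,0,-0.001],[0,0,0]]
    - [0.02,[0,0,0],[0,0,0]]

```text
time: 16.15
position: [0.4483, 0.4, 0.104]
orientation: [3.136, -0.008, 1.57]
ft_force: [0.1, 0.9, -3.9]
width: 0.0284
```

Call:
step_arm:
  deltas:
    - [0.06,[0,0,0.001],[0.003,-0.006,0]]
    - [0.07,[0,0,0],[0,0,0]]
    - [0.085,[0,0,0],[0,0,0]]
    - [0.085,[0,0,0],[0,0,0]]
    - [0.085,[0,0,-0.02],[0,0,0]]
    - [0.085,[0,0,-0.04],[0,0,0]]
    - [0.085,[0,0,-0.05],[0,0,0]]
    - [0.085,[0,0,-0.04],[0,0,0]]
    - [0.085,[0,0,0],[0,0,0]]

```text
time: 17.05
position: [0.4475, 0.3984, 0.2534]
orientation: [-3.138, 0.005, 1.569]
ft_force: [0.1, 1.1, -1.3]
width: 0.0851
```

Run:
```python
from h import *
for n in ("top","wrist"):
    im=manip.get_image(n); cv2.imwrite(f"pics/{n}8.png",im[:,:,::-1])
delta([.427,.0775,.25],[np.pi,0,np.pi/2])
```

```text
at [0.4454 0.3966 0.2486] [-3.133  0.01   1.569] tool shift [-0.3191 -0.0179  0.0018] turn [-0.009  0.01  -0.002] w 0.0853 F [-0.4 -0.2 -0.8] t 17.15
```

View pics/wrist8.png

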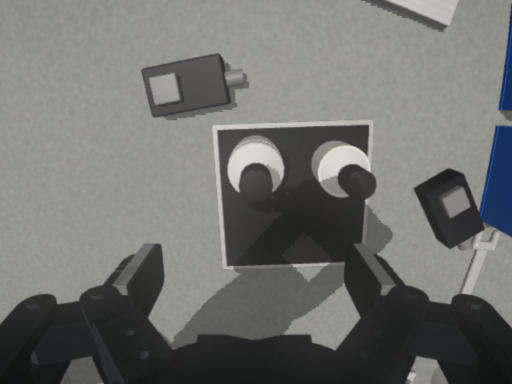

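View pics/top8.png

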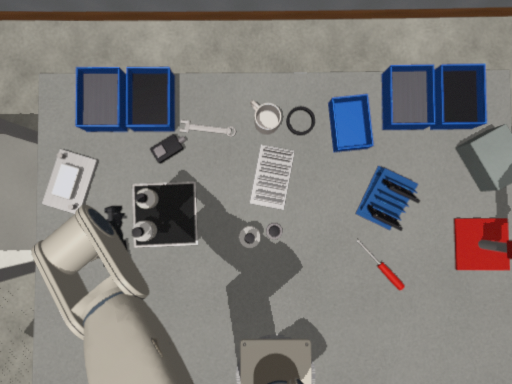

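Call:
step_arm:
  deltas:
    - [0.085,[-0.043,-0.002,0],[-0.009,0.01,0]]
    - [0.085,[-0.043,-0.002,0],[0,0,0]]
    - [0.085,[-0.043,-0.002,0],[0,0,0]]
    - [0.085,[-0.043,-0.002,0],[0,0,0]]
    - [0.085,[-0.043,-0.002,0],[0,0,0]]
    - [0.085,[-0.043,-0.002,0],[0,0,0]]
    - [0.085,[-0.035,-0.002,0],[0,0,0]]
    - [0.085,[-0.015,-0.002,0],[0,0,0]]
    - [0.085,[0,0,0],[0,0,0]]

```text
time: 18.05
position: [0.418, 0.0754, 0.2329]
orientation: [-3.115, 0.009, 1.572]
ft_force: [-0.0, 0.2, -0.4]
width: 0.0849
```

Run:
```python
from h import *
n="wrist"
delta([.427,.0775,.25],[np.pi,0,np.pi/2])
m=cam(n);im=manip.get_image(n); cv2.imwrite(f"pics/{n}9.png",im[:,:,::-1])
print(proj(m,[[.427,.0775,.14],[.441,0,.02]]).round(1))
```

```text
at [0.418  0.0754 0.2329] [-3.115  0.009  1.572] tool shift [ 0.0019  0.0086 -0.0173] turn [-0.026  0.009  0.001] w 0.0849 F [-0.   0.2 -0.4] t 18.05
[[267.  192.5]
 [276.  225.3]]
```

View pics/wrist9.png

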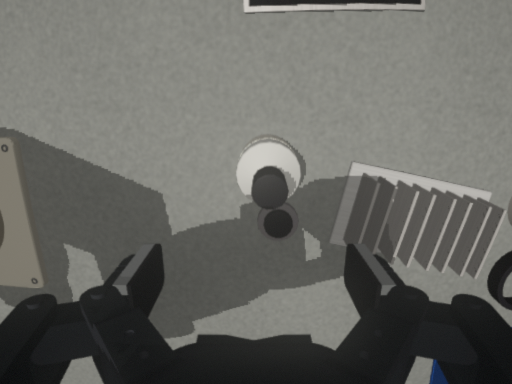

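Call:
step_arm:
  deltas:
    - [0.085,[0.005,0.011,0.01],[-0.026,0.009,0]]
    - [0.085,[0,0,0.02],[0,0,0]]
    - [0.085,[0,0,0.03],[0,0,0]]
    - [0.085,[0,0,0.03],[0,0,0]]
    - [0.085,[0,0,0.01],[0,0,0]]
    - [0.085,[0,0,0],[0,0,0]]

```text
time: 18.7
position: [0.4286, 0.0864, 0.1262]
orientation: [-3.138, -0.001, 1.576]
ft_force: [0.6, -0.4, 0.9]
width: 0.0852
```

Run:
```python
from h import *
n="wrist"
delta([.429,.080,.106],[np.pi,0,np.pi/2])
m=cam(n);im=manip.get_image(n); cv2.imwrite(f"pics/{n}10.png",im[:,:,::-1])
print(proj(m,[[.429,.080,.14],[.441,0,.02]]).round(1))
```

```text
at [0.4286 0.0864 0.1262] [-3.138e+00 -1.000e-03  1.576e+00] tool shift [-0.0064  0.0004  0.0202] turn [-0.003 -0.001  0.005] w 0.0852 F [ 0.6 -0.4  0.9] t 18.7
[[252.3 274.8]
 [265.9 282.9]]
```

View pics/wrist10.png

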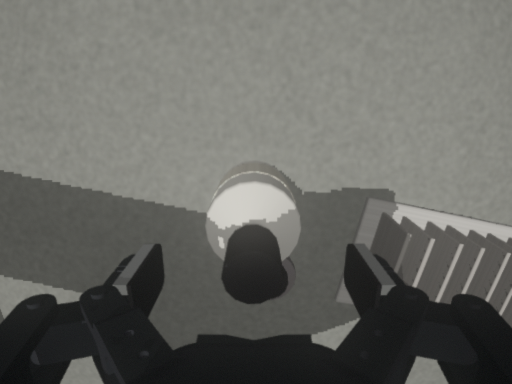

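Call:
step_arm:
  deltas:
    - [0.085,[-0.005,0.001,0.004],[-0.003,0,0.005]]
    - [0.085,[0,0,0.009],[0,0,0]]
    - [0.085,[0,0,0.006],[0,0,0]]
    - [0.085,[0,0,0],[0,0,0]]

```text
time: 19.15
position: [0.4325, 0.0819, 0.1092]
orientation: [3.135, -0.003, 1.571]
ft_force: [0.1, -0.2, -0.0]
width: 0.0849
```

Run:
```python
from h import *
delta([.4295,.081,.106],[np.pi,0,np.pi/2])
```

```text
at [0.4325 0.0819 0.1092] [ 3.135e+00 -3.000e-03  1.571e+00] tool shift [-0.0009 -0.003   0.0032] turn [ 0.007 -0.003  0.   ] w 0.0849 F [ 0.1 -0.2 -0. ] t 19.15
```

Call:
step_arm:
  deltas:
    - [0.085,[0,-0.003,0.003],[0.007,-0.003,0]]
    - [0.085,[0,0,0],[0,0,0]]
    - [0.02,[0,0,0],[0,0,0]]
    - [0.02,[0,0,0],[0,0,0]]
    - [0.02,[0,0,0],[0,0,0]]
    - [0.02,[0,0,0],[0,0,0]]
    - [0.02,[0,0,0],[0,0,0]]
    - [0.02,[0,0,0],[0,0,0]]
    - [0.02,[0,0,0],[0,0,0]]

```text
time: 20.05
position: [0.4293, 0.0818, 0.1069]
orientation: [-3.141, 0.0, 1.571]
ft_force: [-0.4, -0.6, 0.3]
width: 0.0286
```

Run:
```python
from h import *
delta([.495,.285,.31],[np.pi,0,np.pi/2])
```

```text
at [0.4293 0.0818 0.1069] [-3.141  0.     1.571] tool shift [ 0.2031  0.0656 -0.2032] turn [-0.  0. -0.] w 0.0286 F [-0.4 -0.6  0.3] t 20.05
```

Call:
step_arm:
  deltas:
    - [0.02,[0,0,-0.02],[0,0,0]]
    - [0.02,[0,0,-0.04],[0,0,0]]
    - [0.02,[0,0,-0.045],[0,0,0]]
    - [0.02,[0,0,-0.03],[0,0,0]]
    - [0.02,[0.03,0.01,0],[0,0,0]]
    - [0.02,[0.042,0.013,0],[0,0,0]]
    - [0.02,[0.042,0.013,0],[0,0,0]]
    - [0.02,[0.042,0.013,0],[0,0,0]]
    - [0.02,[0.03,0.01,0],[0,0,0]]
    - [0.02,[0.01,0.003,0],[0,0,0]]
    - [0.02,[0,0,0],[0,0,0]]

```text
time: 21.15
position: [0.4901, 0.2837, 0.2418]
orientation: [-3.134, 0.003, 1.568]
ft_force: [0.1, 0.8, -3.7]
width: 0.0284
```

Run:
```python
from h import *
delta([.495,.285,.113],[np.pi,0,np.pi/2])
```

```text
at [0.4901 0.2837 0.2418] [-3.134e+00  3.000e-03  1.568e+00] tool shift [0.0017 0.0059 0.1288] turn [-0.008  0.003 -0.003] w 0.0284 F [ 0.1  0.8 -3.7] t 21.15
```

Call:
step_arm:
  deltas:
    - [0.02,[0,0.005,0],[-0.008,0.003,0]]
    - [0.02,[0,0,0.02],[0,0,0]]
    - [0.02,[0,0,0.03],[0,0,0]]
    - [0.02,[0,0,0.03],[0,0,0]]
    - [0.02,[0,0,0.02],[0,0,0]]
    - [0.02,[0,0,0.003],[0,0,0]]
    - [0.02,[0,0,0],[0,0,0]]

```text
time: 21.85
position: [0.4948, 0.2744, 0.1361]
orientation: [3.141, 0.002, 1.562]
ft_force: [-0.5, -0.1, -4.2]
width: 0.0286
```

Run:
```python
from h import *
delta([.495,.285,.113],[np.pi,0,np.pi/2])
```

```text
at [0.4948 0.2744 0.1361] [3.141e+00 2.000e-03 1.562e+00] tool shift [0.0106 0.     0.023 ] turn [ 0.001  0.002 -0.009] w 0.0286 F [-0.5 -0.1 -4.2] t 21.85
```

Call:
step_arm:
  deltas:
    - [0.02,[0.011,0,0],[0,0.002,-0.009]]
    - [0.02,[0.001,0,0.007],[0,0,0]]
    - [0.02,[0,0,0.006],[0,0,0]]
    - [0.02,[0,0,0.003],[0,0,0]]
    - [0.02,[0,0,0],[0,0,0]]

```text
time: 22.35
position: [0.4973, 0.2879, 0.1228]
orientation: [3.135, -0.003, 1.571]
ft_force: [-0.3, 0.2, -2.8]
width: 0.0286
```

Run:
```python
from h import *
delta([.495,.285,.113],[np.pi,0,np.pi/2])
```

```text
at [0.4973 0.2879 0.1228] [ 3.135e+00 -3.000e-03  1.571e+00] tool shift [-0.0029 -0.0024  0.0098] turn [ 0.007 -0.003  0.   ] w 0.0286 F [-0.3  0.2 -2.8] t 22.35
```

Call:
step_arm:
  deltas:
    - [0.02,[-0.002,-0.002,0.005],[0.007,-0.003,0]]
    - [0.02,[0,0,0.003],[0,0,0]]
    - [0.02,[0,0,0.002],[0,0,0]]
    - [0.02,[0,0,0.001],[0,0,0]]

```text
time: 22.75
position: [0.4958, 0.2859, 0.113]
orientation: [3.141, -0.0, 1.571]
ft_force: [-4.6, -3.6, 17.2]
width: 0.0289
```

Touching (17 N). Relax, then release.

Call:
step_arm:
  deltas:
    - [0.02,[0,0,0],[0,0,0]]
    - [0.06,[0,0,0],[0,0,0]]
    - [0.07,[0,0,0],[0,0,0]]
    - [0.085,[0,0,0],[0,0,0]]
    - [0.085,[0,0,0],[0,0,0]]
    - [0.085,[0,0,-0.02],[0,0,0]]
    - [0.085,[0,0,-0.04],[0,0,0]]
    - [0.085,[0,0,-0.05],[0,0,0]]
    - [0.085,[0,0,-0.04],[0,0,0]]
    - [0.085,[-0.03,0,-0.01],[0,0,0]]
    - [0.085,[-0.04,0,0],[0,0,0]]
    - [0.085,[-0.04,0,0],[0,0,0]]

```text
time: 23.95
position: [0.4976, 0.1774, 0.2806]
orientation: [3.136, -0.002, 1.578]
ft_force: [0.5, -0.3, 0.1]
width: 0.0848
```

Call:
step_arm:
  deltas:
    - [0.085,[-0.043,0,0],[0,0,0.07]]
    - [0.085,[-0.043,0,0],[0,0,0.07]]
    - [0.085,[-0.043,0,0],[0,0,0.07]]
    - [0.085,[-0.043,0,0],[0,0,0]]
    - [0.085,[-0.03,0,0],[0,0,0]]
    - [0.085,[0,0,0],[0,0,0]]

```text
time: 24.55
position: [0.4728, -0.0331, 0.2816]
orientation: [3.132, -0.003, 1.357]
ft_force: [0.7, -0.1, 0.2]
width: 0.0847
```

Run:
```python
from h import *
n="wrist"
delta([.427,.0775,.25],[np.pi,0,np.pi/2-.195])
for n in ("top","wrist"):
  m=cam(n);im=manip.get_image(n); cv2.imwrite(f"pics/{n}11.png",im[:,:,::-1])
o=manip.observe(); print(manip.camera_model("wrist"))
```

```text
at [ 0.4728 -0.0331  0.2816] [ 3.132e+00 -3.000e-03  1.357e+00] tool shift [ 0.0982 -0.0685  0.0312] turn [ 0.009 -0.003 -0.019] w 0.0847 F [ 0.7 -0.1  0.2] t 24.55
{'fx': 311.85592778130246, 'fy': 311.85592778130246, 'cx': 253.6829844259334, 'cy': 192.97276202740147, 'k1': -0.08485743676180682, 'origin': array([0.4877316 , 0.03767395, 0.42395828]), 'rotation': array([-0.27748469, -0.01002566, -0.21124449])}
```

View pics/top11.png

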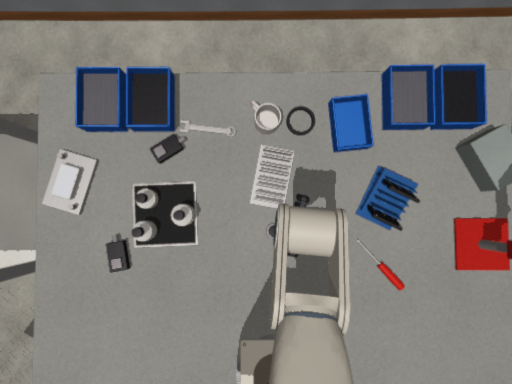

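View pics/wrist11.png

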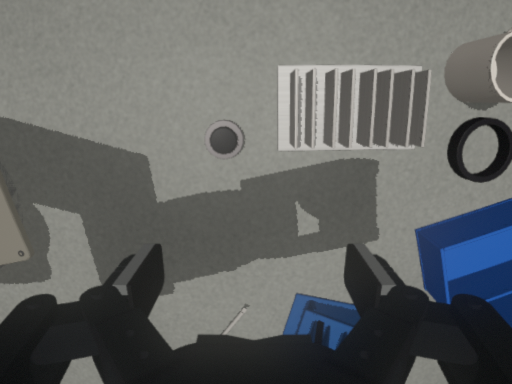

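```bash
cat > rackfit.py <<'E'
from h import *
def rackpts(x,y,yaw):
    Rz=R.from_euler('z',yaw).as_matrix(); L=[]
    def seg(a,b): L.append((Rz@np.array(a)+[x,y,0],Rz@np.array(b)+[x,y,0]))
    c=[(-.095,-.055,.008),(.095,-.055,.008),(.095,.055,.008),(-.095,.055,.008)]
    for i in range(4): seg(c[i],c[(i+1)%4])
    for s in (-.0675,-.0225,.0225,.0675):
        for w in (-.012,-.008,.008,.012):
            seg((s+w,-.045,.058),(s+w,.045,.058))
    return L
def draw(im,m,L,f,x0,y0,x1,y1,name,col=(0,0,255)):
    o=cv2.resize(im[y0:y1,x0:x1],None,fx=f,fy=f,interpolation=cv2.INTER_CUBIC)
    for a,b in L:
        p=(proj(m,[a,b])-[x0,y0]+.5)*f
        cv2.line(o,tuple(int(v) for v in p[0]),tuple(int(v) for v in p[1]),col,1)
    for k in range(0,x1-x0,10): cv2.putText(o,str(x0+k),(k*f,8),0,.3,(0,0,255),1)
    for k in range(0,y1-y0,10): cv2.putText(o,str(y0+k),(0,k*f+4),0,.3,(0,255,255),1)
    cv2.imwrite("pics/"+name,o)
E
python3 - <<'E'
from rackfit import *
im=cv2.imread("pics/wrist11.png"); m=cam("wrist")
draw(im,m,[],4,260,50,450,170,"rz_plain.png")
draw(im,m,rackpts(.609,.0056,-.195),4,260,50,450,170,"rz_fit.png")
E
```

```text
(no output)
```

View pics/rz_plain.png

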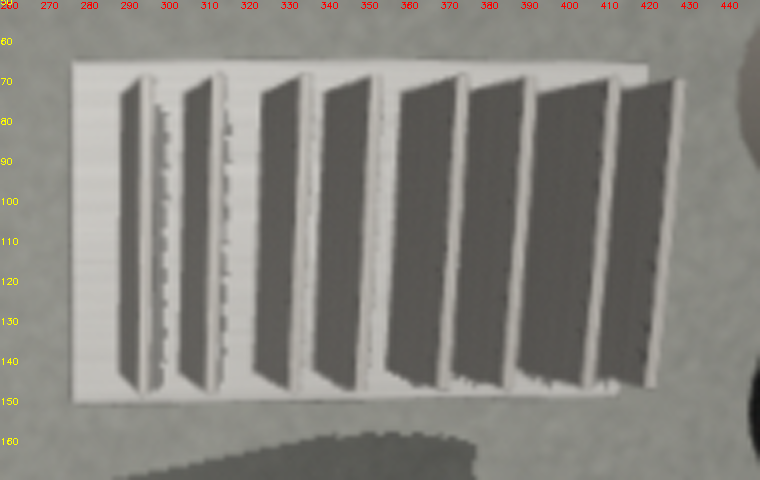

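View pics/rz_fit.png

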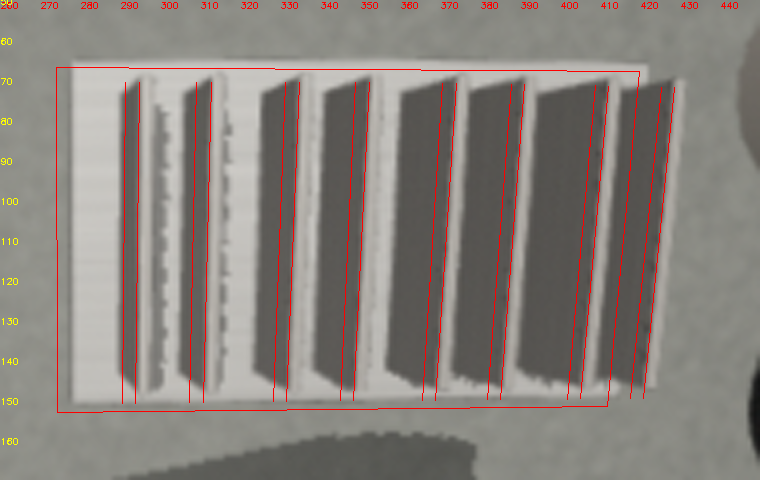

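Run:
```python
from rackfit import *
from scipy.optimize import least_squares
m=cam("wrist")
obs=[((-.095,.055,.008),(72,62)),((-.095,-.055,.008),(72,402)),((.095,.055,.008),(648,66)),((.095,-.055,.008),(619,396)),
((-.0775,.045,.058),(146,75)),((-.0775,-.045,.058),(145,392)),((.0775,.045,.058),(679,80)),((.0775,-.045,.058),(650,386))]
P=np.array([o[0] for o in obs]); U=np.array([o[1] for o in obs])/4+[260,50]-.5
def f(q):
    W=P@R.from_euler('z',q[2]).as_matrix().T+[q[0],q[1],q[3]]
    return (proj(m,W)-U).ravel()
for fixz in (1,0):
    g=(lambda q:f([*q,0])) if fixz else f
    r=least_squares(g,[.609,.0056,-.195] if fixz else [.609,.0056,-.195,0])
    print(r.x.round(4)); print(r.fun.reshape(-1,2).round(2))
q=r.x
# top view
t=cam("top"); im=cv2.imread("pics/top_raw.png")
draw(im,t,rackpts(*least_squares(lambda q:f([*q,0]),[.609,.0056,-.195]).x),6,245,140,300,215,"rz_top.png")
```

```text
[ 0.6134  0.0074 -0.1924]
[[-0.76 -0.76]
 [-0.6   0.9 ]
 [ 0.9  -0.97]
 [ 0.28  0.6 ]
 [ 0.14 -0.4 ]
 [-0.54  0.79]
 [ 0.58 -0.58]
 [ 0.15  0.82]]
[ 0.6146  0.0072 -0.1922 -0.0039]
[[-0.07 -0.39]
 [ 0.08  0.47]
 [ 0.23 -0.65]
 [-0.27  0.16]
 [ 0.72 -0.02]
 [ 0.04  0.32]
 [-0.25 -0.26]
 [-0.54  0.35]]
```

View pics/rz_top.png

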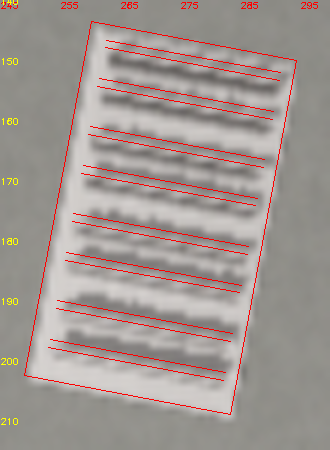

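Call:
step_arm:
  deltas:
    - [0.085,[0,0,0],[0.005,0,0.11]]
    - [0.085,[-0.02,0.01,0],[0,0,0.11]]
    - [0.085,[-0.037,0.021,0],[0,0,0]]
    - [0.085,[-0.037,0.021,0],[0,0,0]]
    - [0.085,[-0.037,0.021,0],[0,0,0]]
    - [0.085,[-0.037,0.021,0],[0,0,0]]
    - [0.085,[-0.037,0.021,0],[0,0,0]]
    - [0.085,[-0.037,0.021,0],[0,0,0]]
    - [0.085,[-0.037,0.021,0],[0,0,0]]
    - [0.085,[-0.025,0.015,0],[0,0,0]]
    - [0.085,[0,0,0],[0,0,0]]

```text
time: 25.75
position: [0.5153, -0.3787, 0.279]
orientation: [3.135, -0.01, 1.15]
ft_force: [-0.3, 0.8, 0.7]
width: 0.0847
```

Run:
```python
from h import *
delta([.50,-.42,.28],[np.pi,0,1.13])
for n in ("wrist",):
  m=cam(n);im=manip.get_image(n); cv2.imwrite(f"pics/{n}12.png",im[:,:,::-1]); cv2.imwrite(f"pics/{n}12b.png",cv2.resize(im[:,:,::-1],(768,576),interpolation=cv2.INTER_CUBIC))
```

```text
at [ 0.5153 -0.3787  0.279 ] [ 3.135 -0.01   1.15 ] tool shift [-0.0439  0.0029 -0.0014] turn [ 0.006 -0.01   0.02 ] w 0.0847 F [-0.3  0.8  0.7] t 25.75
```

View pics/wrist12b.png

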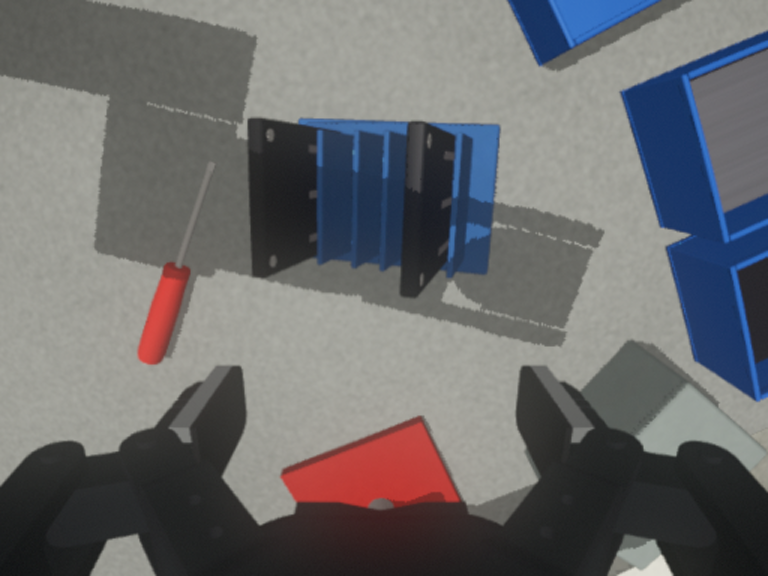

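Run:
```python
from rackfit import *
im=cv2.imread("pics/wrist12.png"); m=cam("wrist")
g=np.clip(im.astype(float)*2.0,0,255).astype(np.uint8)
draw(g,m,[],5,155,70,300,205,"pz1.png")
t=cv2.imread("pics/top11.png"); g=np.clip(t.astype(float)*2,0,255).astype(np.uint8)
draw(g,cam("top"),[],6,350,155,430,235,"pz2.png")
```

```text
(no output)
```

View pics/pz1.png

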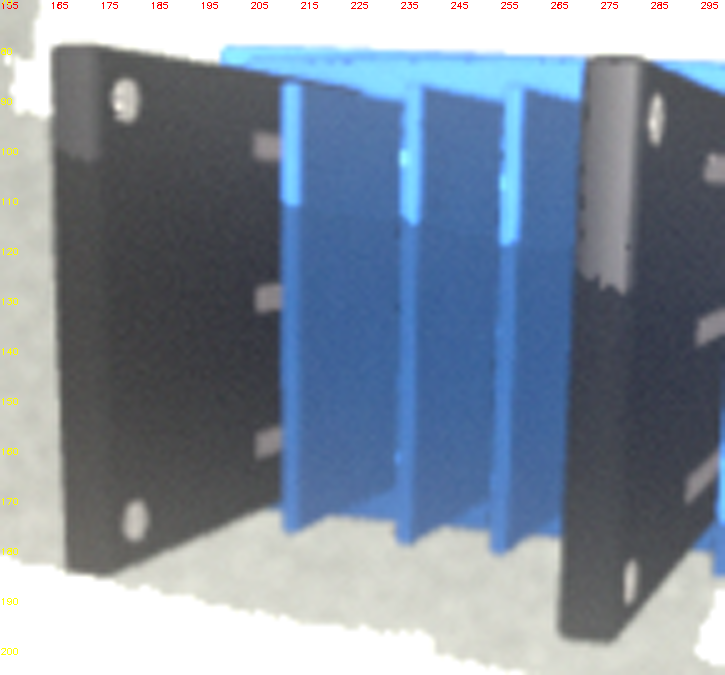

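View pics/pz2.png

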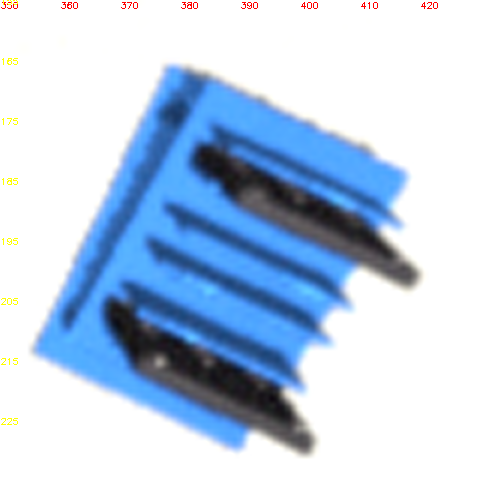

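```bash
cat > pfit.py <<'E'
from rackfit import *
from scipy.optimize import least_squares
m=cam("wrist"); t=cam("top")
A=np.array([(52,47),(99,47),(67,573),(111,573)])/5+[155,70]-.5
B=np.array([(585,58),(637,58),(560,637),(614,638)])/5+[155,70]-.5
loc=np.array([(-.005,.045,0),(.005,.045,0),(-.005,-.045,0),(.005,-.045,0)])
def frame(yaw,tilt=np.radians(17)): return (R.from_euler('z',yaw)*R.from_euler('y',-tilt)).as_matrix()
def res(q,full=False):
    F=frame(q[3]); pa=np.array(q[:3]); pb=pa+F@[q[4] if len(q)>4 else .09,0,0]
    r=[(proj(m,loc@F.T+pa)-A).ravel(),(proj(m,loc@F.T+pb)-B).ravel()]
    # top view line end centres
    ta=np.array([(142,360),(303,440)])/6+[350,155]-.5; tb=np.array([(242,194),(410,275)])/6+[350,155]-.5
    e=np.array([(0,.045,0),(0,-.045,0)])
    r2=[(proj(t,e@F.T+pa)-ta).ravel(),(proj(t,e@F.T+pb)-tb).ravel()]
    return np.concatenate(r+([x*W for x in r2] if W else []))
E
python3 - <<'E'
import pfit
from pfit import *
for W in (0,.5):
    pfit.W=W
    for q0 in ([.47,-.35,.15,-.44],[.47,-.35,.15,-.44,.09]):
        s=least_squares(res,q0); print(W,s.x.round(4)); print(s.fun.reshape(-1,2).round(1).tolist())
E
```

```text
0 [ 0.4712 -0.3059  0.1529 -0.4587]
[[0.0, 0.3], [1.2, 0.3], [-0.3, 0.3], [0.7, 1.5], [-1.0, -1.0], [1.8, -0.7], [-1.8, -0.8], [-0.6, 0.4]]
0 [ 0.4703 -0.3057  0.1508 -0.4585  0.0915]
[[-0.4, 0.7], [0.7, 0.7], [-0.7, -0.1], [0.3, 1.0], [-0.6, -0.6], [2.1, -0.3], [-1.4, -1.2], [-0.2, 0.0]]
0.5 [ 0.4712 -0.3059  0.153  -0.4588]
[[0.0, 0.3], [1.2, 0.3], [-0.3, 0.3], [0.7, 1.5], [-1.0, -1.0], [1.8, -0.7], [-1.8, -0.8], [-0.6, 0.5], [-0.8, 0.1], [0.5, 0.5], [-1.1, -0.1], [-0.1, 0.3]]
0.5 [ 0.4704 -0.3057  0.1511 -0.4586  0.0913]
[[-0.4, 0.7], [0.7, 0.6], [-0.7, -0.1], [0.3, 1.1], [-0.5, -0.6], [2.2, -0.3], [-1.4, -1.1], [-0.2, 0.1], [-1.0, 0.2], [0.3, 0.7], [-1.1, -0.2], [-0.1, 0.3]]
```

```bash
cat > tgt.py <<'E'
from h import *
F=(R.from_euler('z',-.4587)*R.from_euler('y',-np.radians(17))).as_matrix()
PA=np.array([.4712,-.3059,.1525]); PB=PA+F@[.09,0,0]
RT=np.c_[F[:,1],F[:,0],-F[:,2]]
def go(P,up):
    p,Rm,o=pose(); T=P+F[:,2]*up
    w=(Rm.inv()*R.from_matrix(RT)).as_rotvec()
    print("at",p.round(4),"tgt",T.round(4),"now-axes",Rm.inv().apply(T-p).round(4),"tgt-axes",(RT.T@(T-p)).round(4),"turn",w.round(3),"w",round(o['width'],4),"F",o['ft_force'].round(1),"t",o['time'])
E
python3 -c "
from tgt import *
go(PB,.05); go(PA,.05); print(R.from_matrix(RT).as_euler('xyz'))"
```

```text
at [ 0.5151 -0.377   0.2788] tgt [ 0.5353 -0.3375  0.2266] now-axes [0.0437 0.0021 0.0526] tgt-axes [ 0.0443 -0.0146  0.0501] turn [-0.292 -0.016  0.037] w 0.0853 F [ 0.  -0.6 -0.9] t 25.8
at [ 0.5151 -0.377   0.2788] tgt [ 0.4581 -0.2994  0.2003] now-axes [ 0.0467 -0.0841  0.0785] tgt-axes [ 0.0443 -0.1046  0.0501] turn [-0.292 -0.016  0.037] w 0.0853 F [ 0.  -0.6 -0.9] t 25.8
[2.84488668e+00 2.22044605e-16 1.11209633e+00]
```

Call:
step_arm:
  deltas:
    - [0.05,[0,0,0],[-0.1,-0.005,0.012]]
    - [0.05,[0,0,0],[-0.1,-0.005,0.012]]
    - [0.05,[0,0,0],[-0.08,-0.005,0.012]]
    - [0.05,[0,0,0],[0,0,0]]
    - [0.05,[0.02,-0.006,0.01],[0,0,0]]
    - [0.05,[0.02,-0.006,0.01],[0,0,0]]
    - [0.05,[0,0,0],[0,0,0]]

```text
time: 26.5
position: [0.5324, -0.326, 0.2555]
orientation: [2.854, -0.005, 1.122]
ft_force: [-0.1, -0.3, 0.1]
width: 0.0502
```

```bash
python3 -c "
from tgt import *
go(PB,.03)
n='wrist'
m=cam(n);im=manip.get_image(n); cv2.imwrite('pics/wrist13.png',im[:,:,::-1])
e=np.array([(-.005,.045,0),(.005,.045,0),(.005,-.045,0),(-.005,-.045,0)])
for P in (PA,PB): print(proj(m,e@F.T+P).round(1).tolist())
"
```

```text
at [ 0.5324 -0.326   0.2555] tgt [ 0.5405 -0.3401  0.2075] now-axes [-0.0094 -0.0007  0.0498] tgt-axes [-0.009  -0.0011  0.0499] turn [-0.009 -0.008  0.008] w 0.0502 F [-0.1 -0.3  0.1] t 26.5
[[122.4, 153.7], [135.7, 153.7], [146.4, 265.0], [134.3, 264.6]]
[[245.6, 154.4], [259.6, 154.6], [257.9, 267.2], [245.4, 267.0]]
```

View pics/wrist13.png

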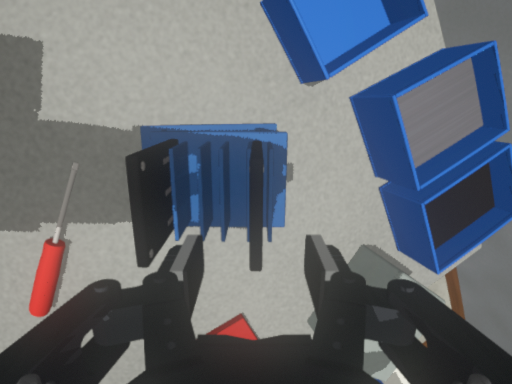

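Run:
```python
from rackfit import *
im=cv2.imread("pics/wrist13.png"); m=cam("wrist")
g=np.clip(im.astype(float)*2.5,0,255).astype(np.uint8)
draw(g,m,[],4,115,115,295,285,"pz3.png")
```

```text
(no output)
```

View pics/pz3.png

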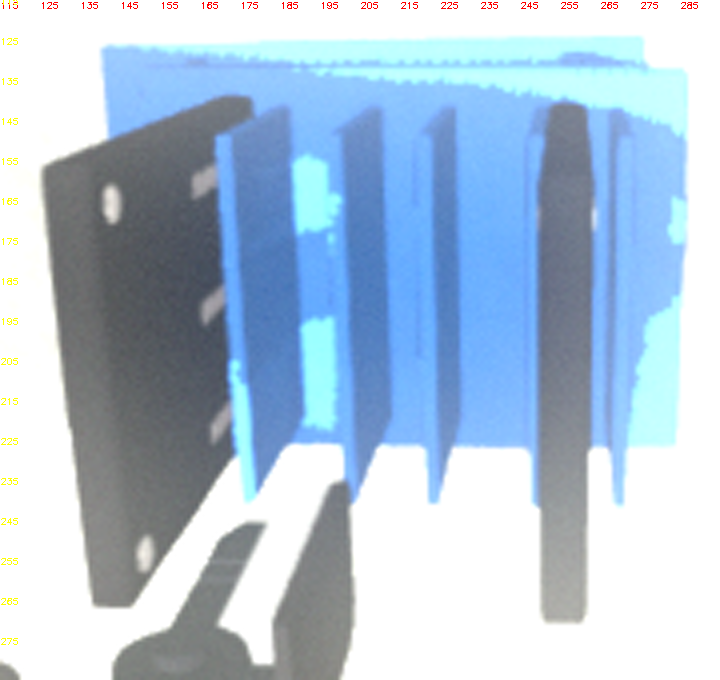

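Call:
step_arm:
  deltas:
    - [0.05,[-0.01,0.002,0.01],[-0.009,-0.008,0.008]]
    - [0.05,[0,0,0.015],[0,0,0]]
    - [0.05,[0,0,0.015],[0,0,0]]
    - [0.05,[0,0,0],[0,0,0]]

```text
time: 26.95
position: [0.5428, -0.345, 0.217]
orientation: [2.841, 0.002, 1.112]
ft_force: [-0.5, -0.2, -0.7]
width: 0.0496
```

```bash
sed -i 's/^RT=/PA=PA+F@[.0022,-.0015,0]; PB=PB+F@[.0031,-.0015,0]\nRT=/' tgt.py; python3 -c "
from tgt import *
go(PB,-.044)"
```

```text
at [ 0.5428 -0.345   0.217 ] tgt [ 0.5619 -0.3524  0.1376] now-axes [ 0.002  -0.004   0.0819] tgt-axes [ 0.0018 -0.0037  0.0819] turn [0.004 0.002 0.001] w 0.0496 F [-0.5 -0.2 -0.7] t 26.95
```

Call:
step_arm:
  deltas:
    - [0.05,[0.002,-0.0035,0],[0.004,0.002,0]]
    - [0.05,[0,0,0.01],[0,0,0]]
    - [0.05,[0,0,0.012],[0,0,0]]
    - [0.05,[0,0,0],[0,0,0]]

```text
time: 27.35
position: [0.5461, -0.3453, 0.1923]
orientation: [2.847, -0.0, 1.112]
ft_force: [0.4, 0.2, -0.2]
width: 0.0497
```

```bash
python3 -c "
from tgt import *
go(PB,-.044)
n='wrist'
m=cam(n);im=manip.get_image(n); cv2.imwrite('pics/wrist14.png',im[:,:,::-1])
e=np.array([(-.005,.045,0),(.005,.045,0),(.005,-.045,0),(-.005,-.045,0)])
for P in (PA,PB): print(proj(m,e@F.T+P).round(1).tolist())
"
```

```text
at [ 0.5461 -0.3453  0.1923] tgt [ 0.5619 -0.3524  0.1376] now-axes [0.0006 0.0007 0.0573] tgt-axes [0.0006 0.0006 0.0573] turn [-0.002 -0.    -0.001] w 0.0497 F [ 0.4  0.2 -0.2] t 27.35
[[68.3, 156.5], [86.5, 156.2], [110.1, 305.7], [94.2, 305.1]]
[[243.4, 155.4], [263.4, 155.4], [261.9, 308.2], [244.9, 308.1]]
```

View pics/wrist14.png

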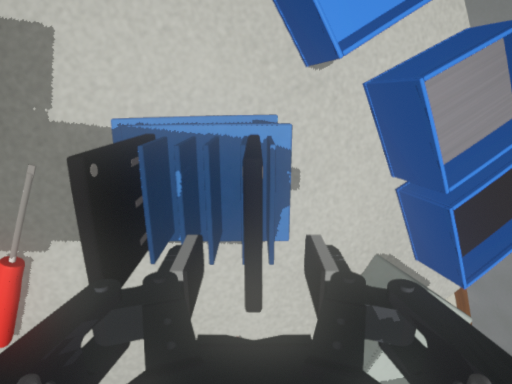

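Call:
step_arm:
  deltas:
    - [0.05,[0,0,0.01],[0,0,0]]
    - [0.05,[0,0,0.015],[0,0,0]]
    - [0.05,[0,0,0.015],[0,0,0]]
    - [0.05,[0,0,0.008],[0,0,0]]
    - [0.05,[0,0,0],[0,0,0]]

```text
time: 27.9
position: [0.5603, -0.3522, 0.1432]
orientation: [2.846, -0.0, 1.112]
ft_force: [-0.0, 0.2, -0.4]
width: 0.0501
```

```bash
python3 -c "
from tgt import *
go(PB,-.044)
n='wrist'
m=cam(n);im=manip.get_image(n); cv2.imwrite('pics/wrist15.png',im[:,:,::-1])
"
```

```text
at [ 0.5603 -0.3522  0.1432] tgt [ 0.5619 -0.3524  0.1376] now-axes [ 0.0005 -0.0002  0.0057] tgt-axes [ 0.0005 -0.0002  0.0057] turn [-0.001  0.    -0.   ] w 0.0501 F [-0.   0.2 -0.4] t 27.9
```

View pics/wrist15.png

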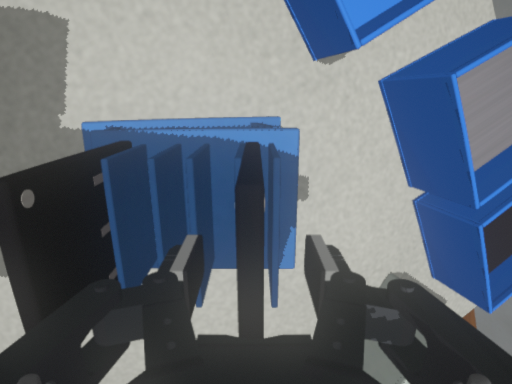

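Call:
step_arm:
  deltas:
    - [0.05,[0,-0.001,0.005],[0,0,0]]
    - [0.05,[0,0,0],[0,0,0]]
    - [0.0,[0,0,0],[0,0,0]]
    - [0.0,[0,0,0],[0,0,0]]
    - [0.0,[0,0,0],[0,0,0]]
    - [0.0,[0,0,0],[0,0,0]]
    - [0.0,[0,0,0],[0,0,0]]
    - [0.0,[0,0,0],[0,0,0]]

```text
time: 28.75
position: [0.561, -0.3527, 0.1398]
orientation: [2.844, 0.0, 1.112]
ft_force: [0.5, 0.2, -0.5]
width: 0.009
```

```bash
python3 -c "
from tgt import *
go(PB,-.044)
n='wrist'
m=cam(n);im=manip.get_image(n); cv2.imwrite('pics/wrist16.png',im[:,:,::-1])
"
```

```text
at [ 0.561  -0.3527  0.1398] tgt [ 0.5619 -0.3524  0.1376] now-axes [0.0007 0.     0.0022] tgt-axes [0.0007 0.     0.0022] turn [ 0.001  0.    -0.   ] w 0.009 F [ 0.5  0.2 -0.5] t 28.75
```

View pics/wrist16.png

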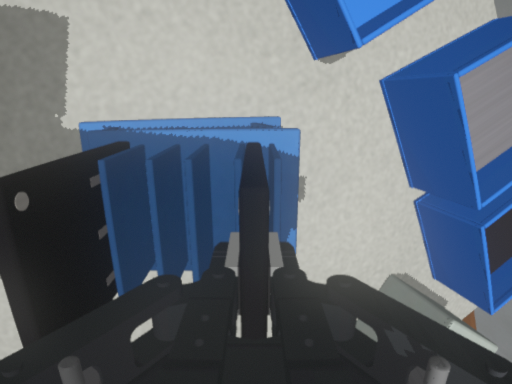

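Call:
step_arm:
  deltas:
    - [0,[0,0,-0.01],[0,0,0]]
    - [0,[0,0,-0.02],[0,0,0]]
    - [0,[0,0,-0.025],[0,0,0]]
    - [0,[0,0,-0.025],[0,0,0]]
    - [0,[0,0,-0.025],[0,0,0]]
    - [0,[0,0,-0.02],[0,0,0]]
    - [0,[0,0,0],[0,0,0]]

```text
time: 29.5
position: [0.5272, -0.336, 0.2671]
orientation: [2.84, 0.001, 1.112]
ft_force: [0.3, -0.6, -1.3]
width: 0.0094
```

```bash
python3 -c "
from tgt import *
# rack slots
q=[.6134,.0074,-.1924]
Rz=R.from_euler('z',q[2]).as_matrix()
for s in (-.0675,-.0225,.0225,.0675): print(s,(Rz@[s,0,0]+[q[0],q[1],0]).round(4))
delta(Rz@[.0225,0,0]+[q[0],q[1],.25],[np.pi,0,np.pi/2-.1924])
n='wrist'
m=cam(n);im=manip.get_image(n); cv2.imwrite('pics/wrist17.png',im[:,:,::-1])
"
```

```text
-0.0675 [0.5471 0.0203 0.    ]
-0.0225 [0.5913 0.0117 0.    ]
0.0225 [0.6355 0.0031 0.    ]
0.0675 [ 0.6797 -0.0055  0.    ]
at [ 0.5272 -0.336   0.2671] [2.840e+00 1.000e-03 1.112e+00] tool shift [ 3.52e-01 -5.57e-02  1.00e-04] turn [ 0.3    0.041 -0.264] w 0.0094 F [ 0.3 -0.6 -1.3] t 29.5
```

View pics/wrist17.png

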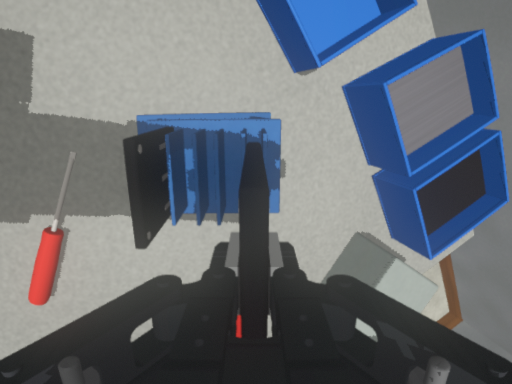

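Call:
step_arm:
  deltas:
    - [0,[0,0,0],[0.1,0.014,-0.088]]
    - [0,[0,0,0],[0.1,0.014,-0.088]]
    - [0,[0,0,0],[0.1,0.014,-0.088]]
    - [0,[0.02,0.002,0],[0,0,0]]
    - [0,[0.039,0.0045,0],[0,0,0]]
    - [0,[0.039,0.0045,0],[0,0,0]]
    - [0,[0.039,0.0045,0],[0,0,0]]
    - [0,[0.039,0.0045,0],[0,0,0]]
    - [0,[0.039,0.0045,0],[0,0,0]]
    - [0,[0.039,0.0045,0],[0,0,0]]
    - [0,[0.039,0.0045,0],[0,0,0]]
    - [0,[0.025,0.003,0],[0,0,0]]

```text
time: 30.75
position: [0.6187, -0.0201, 0.2483]
orientation: [-3.106, -0.007, 1.382]
ft_force: [-0.4, -1.4, -1.8]
width: 0.0092
```

```bash
cat >> tgt.py <<'E'
q=[.6134,.0074,-.1924]
Rz=R.from_euler('z',q[2]).as_matrix()
def slot(s,z): 
    T=Rz@[s,0,0]+[q[0],q[1],z]; delta(T,[np.pi,0,np.pi/2+q[2]])
E
python3 -c "
from tgt import *
slot(.0225,.2)
"
```

```text
at [ 0.6187 -0.0201  0.2483] [-3.106 -0.007  1.382] tool shift [0.0257 0.0138 0.048 ] turn [-0.035 -0.007  0.004] w 0.0092 F [-0.4 -1.4 -1.8] t 30.75
```

Call:
step_arm:
  deltas:
    - [0,[0.02,0.012,0],[-0.035,-0.007,0.004]]
    - [0,[0,0,0.01],[0,0,0]]
    - [0,[0,0,0.015],[0,0,0]]
    - [0,[0,0,0],[0,0,0]]

```text
time: 31.15
position: [0.6332, 0.0024, 0.2154]
orientation: [-3.134, 0.001, 1.384]
ft_force: [-0.3, -0.8, -1.2]
width: 0.0093
```

```bash
python3 -c "
from rackfit import *
from tgt import *
slot(.0225,.16)
n='wrist'
m=cam(n);im=manip.get_image(n); cv2.imwrite('pics/wrist18.png',im[:,:,::-1])
im=np.clip(im[:,:,::-1].astype(float)*1.8,0,255).astype(np.uint8)
draw(im,m,rackpts(*q),3,140,110,400,300,'rz18.png')
"
```

```text
at [0.6332 0.0024 0.2154] [-3.134e+00  1.000e-03  1.384e+00] tool shift [0.0012 0.0025 0.0554] turn [-0.007  0.001  0.006] w 0.0093 F [-0.3 -0.8 -1.2] t 31.15
```

View pics/rz18.png

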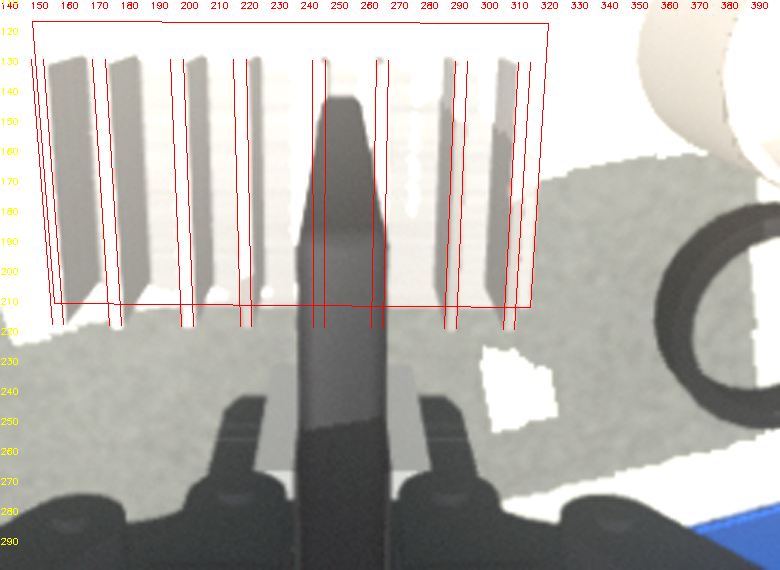

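```bash
python3 -c "
from rackfit import *
from tgt import *
m=cam('wrist'); im=cv2.imread('pics/wrist18.png')
im=np.clip((im.astype(float)-60)*1.4,0,255).astype(np.uint8)
draw(im,m,[],4,140,145,330,235,'rz18a.png')
draw(im,m,rackpts(*q),4,140,145,330,235,'rz18b.png')
a=cv2.imread('pics/rz18a.png');b=cv2.imread('pics/rz18b.png');cv2.imwrite('pics/rz18c.png',np.vstack([a,b])[:600])
"
```

```text
(no output)
```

View pics/rz18c.png

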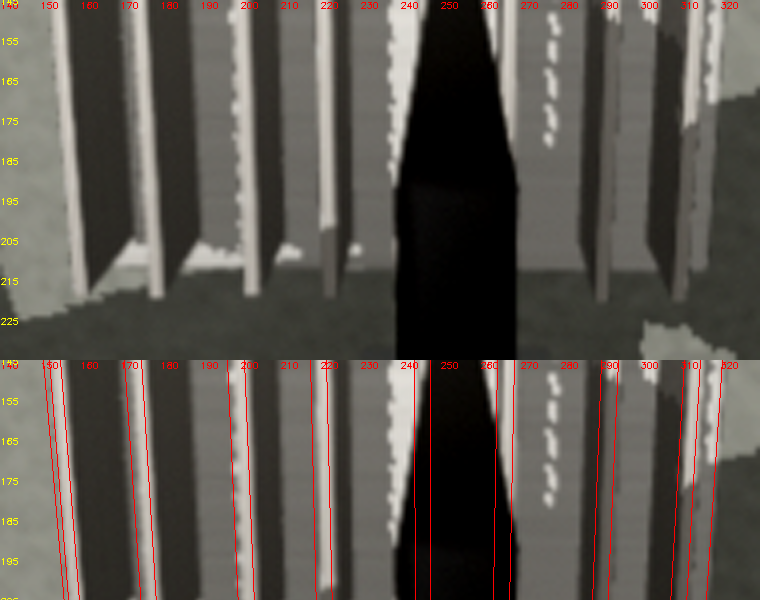

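Call:
step_arm:
  deltas:
    - [0,[0.001,0.003,0],[-0.007,0.001,0.006]]
    - [0,[0,0,0.012],[0,0,0]]
    - [0,[0,0,0.018],[0,0,0]]
    - [0,[0,0,0.018],[0,0,0]]
    - [0,[0,0,0.008],[0,0,0]]
    - [0,[0,0,0],[0,0,0]]

```text
time: 31.8
position: [0.6378, -0.0006, 0.1583]
orientation: [3.138, -0.0, 1.373]
ft_force: [-1.2, -0.5, -1.6]
width: 0.0094
```

```bash
python3 -c "
from rackfit import *
from tgt import *
slot(.0231,.145)
n='wrist'
m=cam(n);im=manip.get_image(n); cv2.imwrite('pics/wrist19.png',im[:,:,::-1])
im=np.clip((im[:,:,::-1].astype(float)-20)*1.6,0,255).astype(np.uint8)
draw(im,m,[],3,140,110,380,300,'rz19.png')
"
```

```text
at [ 6.378e-01 -6.000e-04  1.583e-01] [ 3.138 -0.     1.373] tool shift [ 0.0032 -0.0024  0.0133] turn [ 0.003 -0.    -0.005] w 0.0094 F [-1.2 -0.5 -1.6] t 31.8
```

View pics/rz19.png

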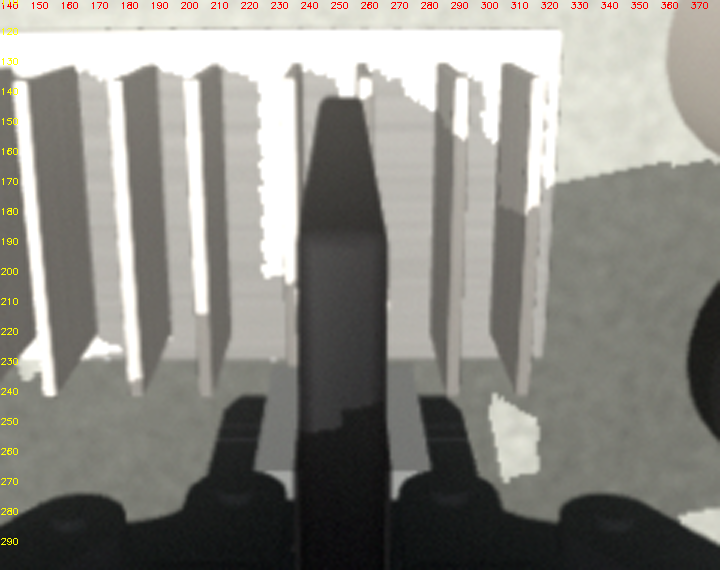

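```bash
python3 -c "
from rackfit import *
from tgt import *
m=cam('wrist'); p,Rm,o=pose()
z=np.array([(297,85),(297,200),(297,350),(358,100),(285,85),(372,85)])/3+[140,110]-.5
P=onplane(m,z,.058); print(Rm.inv().apply(P-p).round(4))
# plate bottom corners at z=TCP-.078
z=np.array([(320,100),(362,100),(298,245),(386,245)])/3+[140,110]-.5
for zz in (p[2]-.078,p[2]+.042): print(Rm.inv().apply(onplane(m,z,zz)-p).round(4))
"
```

```text
[[ 0.0447 -0.0108  0.1008]
 [ 0.0143 -0.0111  0.1008]
 [-0.0286 -0.0117  0.1008]
 [ 0.0408  0.005   0.1008]
 [ 0.0447 -0.0139  0.1008]
 [ 0.0447  0.0086  0.1009]]
[[ 0.0436 -0.0043  0.078 ]
 [ 0.0436  0.0055  0.078 ]
 [ 0.0083 -0.0099  0.078 ]
 [ 0.0083  0.0116  0.078 ]]
[[ 0.0583 -0.0015 -0.042 ]
 [ 0.0584  0.003  -0.042 ]
 [ 0.0423 -0.0041 -0.042 ]
 [ 0.0423  0.0057 -0.042 ]]
```

Call:
step_arm:
  deltas:
    - [0,[0.001,-0.003,0],[0.003,0,-0.007]]
    - [0,[0,0,0.006],[0,0,0]]
    - [0,[0,0,0.006],[0,0,0]]
    - [0,[0,0,0],[0,0,0]]

```text
time: 32.25
position: [0.6366, 0.001, 0.1485]
orientation: [3.137, -0.001, 1.381]
ft_force: [-0.2, 0.3, -1.7]
width: 0.0092
```

```bash
python3 -c "
from rackfit import *
from tgt import *
slot(.0225,.145)
n='wrist'
m=cam(n);im=manip.get_image(n); cv2.imwrite('pics/wrist20.png',im[:,:,::-1])
im=np.clip((im[:,:,::-1].astype(float)-20)*1.6,0,255).astype(np.uint8)
draw(im,m,[],5,200,110,310,230,'rz20.png')
"
```

```text
at [0.6366 0.001  0.1485] [ 3.137e+00 -1.000e-03  1.381e+00] tool shift [ 0.0019 -0.0015  0.0035] turn [ 0.005 -0.001  0.003] w 0.0092 F [-0.2  0.3 -1.7] t 32.25
```

View pics/rz20.png

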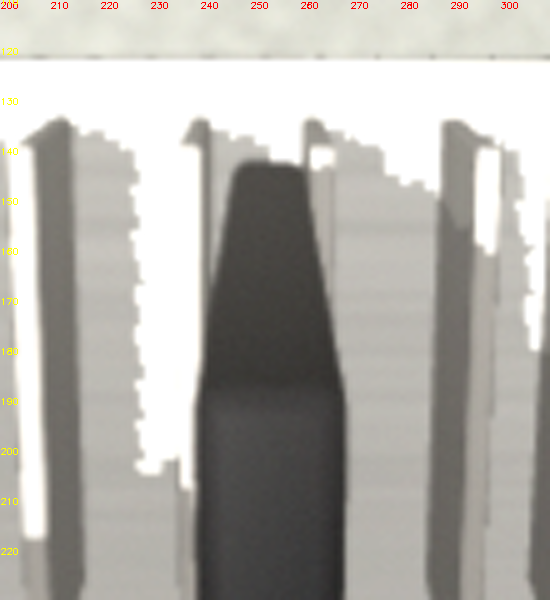

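Call:
step_arm:
  deltas:
    - [0,[0.001,-0.002,0],[0.005,0,0.003]]
    - [0,[0,0,0.003],[0,0,0]]
    - [0,[0,0,0],[0,0,0]]

```text
time: 32.6
position: [0.6353, 0.0025, 0.1461]
orientation: [3.141, -0.001, 1.378]
ft_force: [0.6, -0.4, -1.6]
width: 0.0088
```

```bash
python3 -c "
from rackfit import *
from tgt import *
slot(.0225,.145)
n='wrist'
m=cam(n);im=manip.get_image(n); cv2.imwrite('pics/wrist21.png',im[:,:,::-1])
im=np.clip((im[:,:,::-1].astype(float)-20)*1.6,0,255).astype(np.uint8)
draw(im,m,[],5,200,110,310,230,'rz21.png')
"
```

```text
at [0.6353 0.0025 0.1461] [ 3.141e+00 -1.000e-03  1.378e+00] tool shift [0.0006 0.0001 0.0011] turn [ 0.001 -0.001 -0.001] w 0.0088 F [ 0.6 -0.4 -1.6] t 32.6
```

View pics/rz21.png

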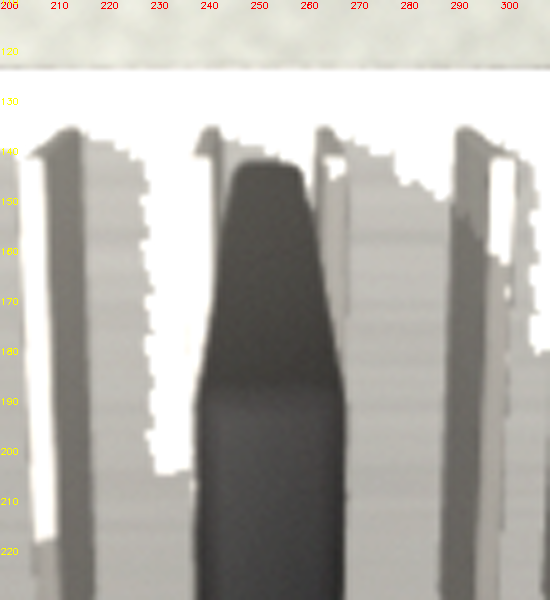

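Call:
step_arm:
  deltas:
    - [0,[0,0,0.006],[0,0,0]]
    - [0,[0,0,0.006],[0,0,0]]
    - [0,[0,0,0.006],[0,0,0]]
    - [0,[0,0,0],[0,0,0]]

```text
time: 33.05
position: [0.6354, 0.0025, 0.1267]
orientation: [3.14, -0.001, 1.378]
ft_force: [-0.3, 0.1, -0.5]
width: 0.0093
```

```bash
python3 -c "
from tgt import *
slot(.0225,.086)
"
```

```text
at [0.6354 0.0025 0.1267] [ 3.140e+00 -1.000e-03  1.378e+00] tool shift [ 0.0005 -0.0001  0.0407] turn [ 0.001 -0.001 -0.001] w 0.0093 F [-0.3  0.1 -0.5] t 33.05
```

Plate is ~9 mm into the slot without contact; continue.

Call:
step_arm:
  deltas:
    - [0,[0,0,0.008],[0,0,0]]
    - [0,[0,0,0.008],[0,0,0]]
    - [0,[0,0,0.008],[0,0,0]]
    - [0,[0,0,0.006],[0,0,0]]
    - [0,[0,0,0],[0,0,0]]

```text
time: 33.55
position: [0.635, 0.0025, 0.0932]
orientation: [3.142, -0.001, 1.378]
ft_force: [0.5, 0.3, -0.4]
width: 0.0091
```

```bash
python3 -c "
from tgt import *
slot(.0225,.086)
"
```

```text
at [0.635  0.0025 0.0932] [ 3.142e+00 -1.000e-03  1.378e+00] tool shift [0.0006 0.0004 0.0072] turn [ 0.    -0.001 -0.001] w 0.0091 F [ 0.5  0.3 -0.4] t 33.55
```

Call:
step_arm:
  deltas:
    - [0,[0,0,0.003],[0,0,0]]
    - [0,[0,0,0.002],[0,0,0]]
    - [0,[0,0,0.002],[0,0,0]]
    - [0,[0,0,0.002],[0,0,0]]

```text
time: 33.95
position: [0.6356, 0.0025, 0.084]
orientation: [3.14, -0.001, 1.378]
ft_force: [-0.4, 0.4, -0.9]
width: 0.0091
```

Call:
step_arm:
  deltas:
    - [0,[0,0,0.002],[0,0,0]]
    - [0,[0,0,0.002],[0,0,0]]

```text
time: 34.15
position: [0.636, 0.0027, 0.0803]
orientation: [3.139, -0.002, 1.378]
ft_force: [-1.4, 3.1, 16.7]
width: 0.0095
```

Call:
step_arm:
  deltas:
    - [0,[0,0,0],[0,0,0]]
    - [0.03,[0,0,0],[0,0,0]]
    - [0.03,[0,0,0],[0,0,0]]
    - [0.03,[0,0,-0.01],[0,0,0]]
    - [0.03,[0,0,-0.03],[0,0,0]]
    - [0.03,[0,0,-0.04],[0,0,0]]
    - [0.03,[0,0,-0.04],[0,0,0]]
    - [0.03,[0,0,-0.04],[0,0,0]]
    - [0.05,[0,0,0],[0,0,0]]

```text
time: 35.05
position: [0.6357, 0.0024, 0.2489]
orientation: [3.139, -0.002, 1.378]
ft_force: [0.6, 0.8, 1.2]
width: 0.0435
```

```bash
python3 -c "
from tgt import *
go(PA,.07)
n='wrist'
m=cam(n);im=manip.get_image(n); cv2.imwrite('pics/wrist22.png',im[:,:,::-1])
"
```

```text
at [0.6357 0.0024 0.2489] tgt [ 0.4541 -0.2991  0.2201] now-axes [-0.3308 -0.1204  0.0281] tgt-axes [-0.3508 -0.0365  0.019 ] turn [-0.293 -0.041  0.263] w 0.0435 F [0.6 0.8 1.2] t 35.05
```

View pics/wrist22.png

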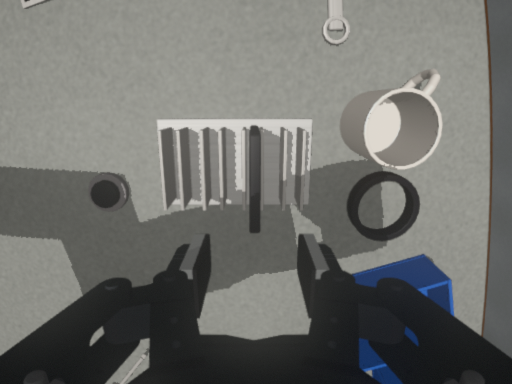

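Call:
step_arm:
  deltas:
    - [0.05,[-0.02,-0.008,-0.01],[0,0,0]]
    - [0.05,[-0.038,-0.014,0],[0,0,0]]
    - [0.05,[-0.038,-0.014,0],[0,0,0]]
    - [0.05,[-0.038,-0.014,0],[0,0,0]]
    - [0.05,[-0.038,-0.014,0],[0,0,0]]
    - [0.05,[-0.038,-0.014,0],[0,0,0]]
    - [0.05,[-0.038,-0.014,0],[0,0,0]]
    - [0.05,[-0.038,-0.014,0],[0,0,0]]
    - [0.05,[-0.03,-0.01,0],[-0.09,-0.013,0.085]]
    - [0.05,[0,0,0],[-0.1,-0.013,0.09]]
    - [0.05,[0,0,0],[-0.1,-0.013,0.09]]
    - [0.05,[0,0,0],[0,0,0]]

```text
time: 36.3
position: [0.4467, -0.2937, 0.2475]
orientation: [2.857, -0.001, 1.102]
ft_force: [-0.4, -0.1, -0.9]
width: 0.0497
```

```bash
python3 -c "
from tgt import *
go(PA,.05)
n='wrist'
m=cam(n);im=manip.get_image(n); cv2.imwrite('pics/wrist23.png',im[:,:,::-1])
e=np.array([(-.005,.045,0),(.005,.045,0),(.005,-.045,0),(-.005,-.045,0)])
print(proj(m,e@F.T+PA).round(1).tolist())
"
```

```text
at [ 0.4467 -0.2937  0.2475] tgt [ 0.4593 -0.3017  0.201 ] now-axes [-0.0015  0.0012  0.0489] tgt-axes [-0.0016  0.0006  0.0489] turn [-0.012  0.002 -0.01 ] w 0.0497 F [-0.4 -0.1 -0.9] t 36.3
[[248.0, 140.1], [261.0, 140.0], [261.2, 247.0], [249.4, 247.0]]
```

View pics/wrist23.png

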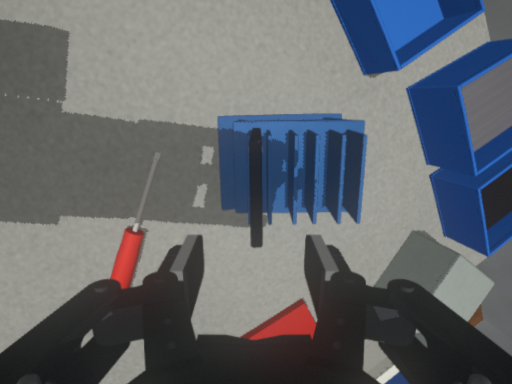

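Call:
step_arm:
  deltas:
    - [0.05,[-0.0015,0.001,0.01],[-0.012,0.002,-0.01]]
    - [0.05,[0,0,0.02],[0,0,0]]
    - [0.05,[0,0,0.025],[0,0,0]]
    - [0.05,[0,0,0.02],[0,0,0]]
    - [0.05,[0,0,0.005],[0,0,0]]
    - [0.05,[0,0,0],[0,0,0]]

```text
time: 36.95
position: [0.4749, -0.3072, 0.1702]
orientation: [2.854, 0.003, 1.134]
ft_force: [-0.3, -0.5, -0.0]
width: 0.0502
```

```bash
python3 -c "
from tgt import *
go(PA,-.040)
n='wrist'
m=cam(n);im=manip.get_image(n); cv2.imwrite('pics/wrist24.png',im[:,:,::-1])
"
```

```text
at [ 0.4749 -0.3072  0.1702] tgt [ 0.4829 -0.3134  0.1149] now-axes [-0.002  -0.0063  0.0558] tgt-axes [-0.0019 -0.0068  0.0558] turn [-0.009 -0.003  0.022] w 0.0502 F [-0.3 -0.5 -0. ] t 36.95
```

View pics/wrist24.png

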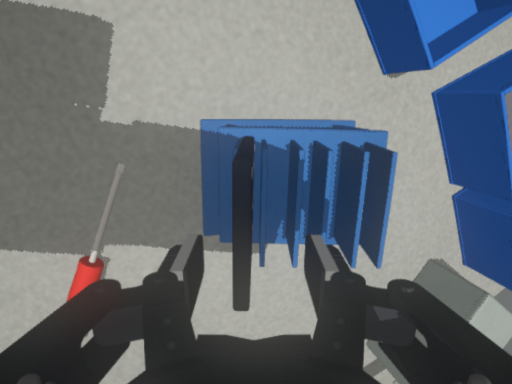

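Drifted +6 mm along the jaw axis and .02 in yaw; correct before going on.

Call:
step_arm:
  deltas:
    - [0.05,[-0.002,-0.0065,0],[-0.009,-0.003,0.022]]
    - [0.05,[0,0,0],[0,0,0]]
    - [0.05,[0,0,0.008],[0,0,0]]
    - [0.05,[0,0,0],[0,0,0]]

```text
time: 37.4
position: [0.471, -0.308, 0.1634]
orientation: [2.84, 0.001, 1.112]
ft_force: [0.8, 0.4, 0.5]
width: 0.0497
```

```bash
python3 -c "
from tgt import *
go(PA,-.040)
n='wrist'
m=cam(n);im=manip.get_image(n); cv2.imwrite('pics/wrist25.png',im[:,:,::-1])
"
```

```text
at [ 0.471  -0.308   0.1634] tgt [ 0.4829 -0.3134  0.1149] now-axes [ 0.0005 -0.002   0.0502] tgt-axes [ 0.0004 -0.0017  0.0502] turn [ 0.005  0.001 -0.   ] w 0.0497 F [0.8 0.4 0.5] t 37.4
```

View pics/wrist25.png

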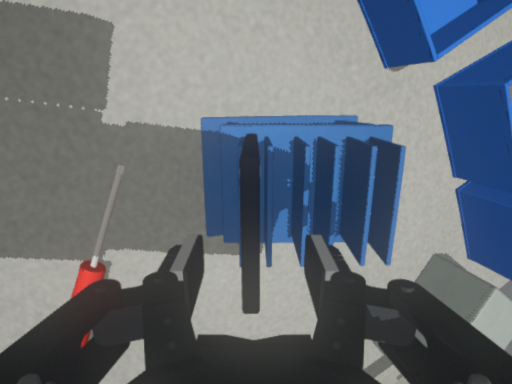

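Call:
step_arm:
  deltas:
    - [0.05,[0,-0.002,0.006],[0.005,0.001,0]]
    - [0.05,[0,0,0.015],[0,0,0]]
    - [0.05,[0,0,0.015],[0,0,0]]
    - [0.05,[0,0,0.01],[0,0,0]]
    - [0.05,[0,0,0.002],[0,0,0]]
    - [0.05,[0,0,0],[0,0,0]]

```text
time: 38.05
position: [0.4832, -0.3142, 0.1131]
orientation: [2.845, -0.0, 1.112]
ft_force: [0.5, 0.6, -0.2]
width: 0.0502
```

```bash
python3 -c "
from tgt import *
go(PA,-.040)
n='wrist'
m=cam(n);im=manip.get_image(n); cv2.imwrite('pics/wrist26.png',im[:,:,::-1])
"
```

```text
at [ 0.4832 -0.3142  0.1131] tgt [ 0.4829 -0.3134  0.1149] now-axes [ 0.0006 -0.0001 -0.0019] tgt-axes [ 0.0006 -0.0001 -0.0019] turn [-0. -0. -0.] w 0.0502 F [ 0.5  0.6 -0.2] t 38.05
```

View pics/wrist26.png

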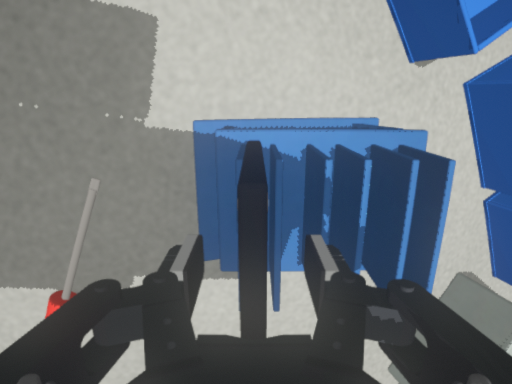

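Centred (plate at col 252). Close and pull out along the plate axis.

Call:
step_arm:
  deltas:
    - [0.0,[0,0,0],[0,0,0]]
    - [0.0,[0,0,0],[0,0,0]]
    - [0.0,[0,0,0],[0,0,0]]
    - [0.0,[0,0,0],[0,0,0]]
    - [0.0,[0,0,0],[0,0,0]]
    - [0.0,[0,0,0],[0,0,0]]

```text
time: 38.7
position: [0.4833, -0.3143, 0.1149]
orientation: [2.843, 0.0, 1.112]
ft_force: [-0.2, -0.5, -1.1]
width: 0.0089
```

Call:
step_arm:
  deltas:
    - [0,[0,0,-0.01],[0,0,0]]
    - [0,[0,0,-0.02],[0,0,0]]
    - [0,[0,0,-0.025],[0,0,0]]
    - [0,[0,0,-0.025],[0,0,0]]
    - [0,[0,0,-0.025],[0,0,0]]
    - [0,[0,0,-0.03],[0,0,0]]
    - [0,[0,0,-0.02],[0,0,0]]
    - [0,[0,0,0],[0,0,0]]

```text
time: 39.5
position: [0.4402, -0.2932, 0.2724]
orientation: [2.84, 0.002, 1.112]
ft_force: [0.1, -0.2, -0.8]
width: 0.0095
```

```bash
python3 -c "
from tgt import *
slot(-.0675,.27)
slot(-.0225,.27)
n='wrist'
m=cam(n);im=manip.get_image(n); cv2.imwrite('pics/wrist27.png',im[:,:,::-1])
"
```

```text
at [ 0.4402 -0.2932  0.2724] [2.840e+00 2.000e-03 1.112e+00] tool shift [ 0.3284 -0.0416 -0.011 ] turn [ 0.3    0.042 -0.264] w 0.0095 F [ 0.1 -0.2 -0.8] t 39.5
at [ 0.4402 -0.2932  0.2724] [2.840e+00 2.000e-03 1.112e+00] tool shift [ 3.403e-01 -2.000e-04  1.900e-03] turn [ 0.3    0.042 -0.264] w 0.0095 F [ 0.1 -0.2 -0.8] t 39.5
```

View pics/wrist27.png

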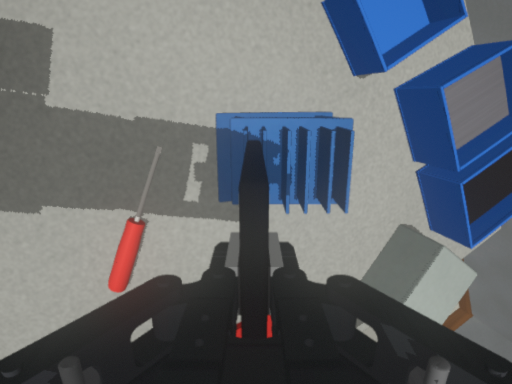

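Call:
step_arm:
  deltas:
    - [0,[0,0,0],[0.1,0.014,-0.088]]
    - [0,[0,0,0],[0.1,0.014,-0.088]]
    - [0,[0,0,0],[0.1,0.014,-0.088]]
    - [0,[0.02,0.003,0],[0,0,0]]
    - [0,[0.039,0.005,0],[0,0,0]]
    - [0,[0.039,0.005,0],[0,0,0]]
    - [0,[0.039,0.005,0],[0,0,0]]
    - [0,[0.039,0.005,0],[0,0,0]]
    - [0,[0.039,0.005,0],[0,0,0]]
    - [0,[0.039,0.005,0],[0,0,0]]
    - [0,[0.03,0.004,0],[0,0,0]]
    - [0,[0.01,0.001,0],[0,0,0]]

```text
time: 40.75
position: [0.5293, 0.0001, 0.254]
orientation: [-3.106, -0.006, 1.384]
ft_force: [-0.1, -1.0, -1.2]
width: 0.0094
```

```bash
python3 -c "
from tgt import *
slot(-.0675,.2)
"
```

```text
at [5.293e-01 1.000e-04 2.540e-01] [-3.106 -0.006  1.384] tool shift [0.0229 0.0157 0.0536] turn [-0.035 -0.006  0.006] w 0.0094 F [-0.1 -1.  -1.2] t 40.75
```

Call:
step_arm:
  deltas:
    - [0,[0.02,0.015,0],[-0.035,-0.006,0.006]]
    - [0,[0.002,0,0.015],[0,0,0]]
    - [0,[0,0,0.025],[0,0,0]]
    - [0,[0,0,0.02],[0,0,0]]
    - [0,[0,0,0],[0,0,0]]

```text
time: 41.25
position: [0.5471, 0.0201, 0.1861]
orientation: [-3.136, 0.003, 1.382]
ft_force: [-0.7, -0.2, -0.3]
width: 0.0094
```

```bash
python3 -c "
from tgt import *
slot(-.0675,.16)
"
```

```text
at [0.5471 0.0201 0.1861] [-3.136e+00  3.000e-03  1.382e+00] tool shift [0.0003 0.0001 0.0261] turn [-0.005  0.003  0.003] w 0.0094 F [-0.7 -0.2 -0.3] t 41.25
```

Call:
step_arm:
  deltas:
    - [0,[0,0,0.008],[-0.005,0.003,0.003]]
    - [0,[0,0,0.012],[0,0,0]]
    - [0,[0,0,0.008],[0,0,0]]
    - [0,[0,0,0],[0,0,0]]

```text
time: 41.65
position: [0.5472, 0.0188, 0.1562]
orientation: [-3.142, -0.0, 1.377]
ft_force: [-0.8, -0.9, -0.5]
width: 0.0096
```

```bash
python3 -c "
from rackfit import *
from tgt import *
slot(-.0675,.145)
n='wrist'
m=cam(n);im=manip.get_image(n); cv2.imwrite('pics/wrist28.png',im[:,:,::-1])
im=np.clip((im[:,:,::-1].astype(float)-20)*1.6,0,255).astype(np.uint8)
draw(im,m,[],5,200,110,310,230,'rz28.png')
"
```

```text
at [0.5472 0.0188 0.1562] [-3.142 -0.     1.377] tool shift [ 0.0015 -0.0004  0.0112] turn [-0.    -0.    -0.001] w 0.0096 F [-0.8 -0.9 -0.5] t 41.65
```

View pics/rz28.png

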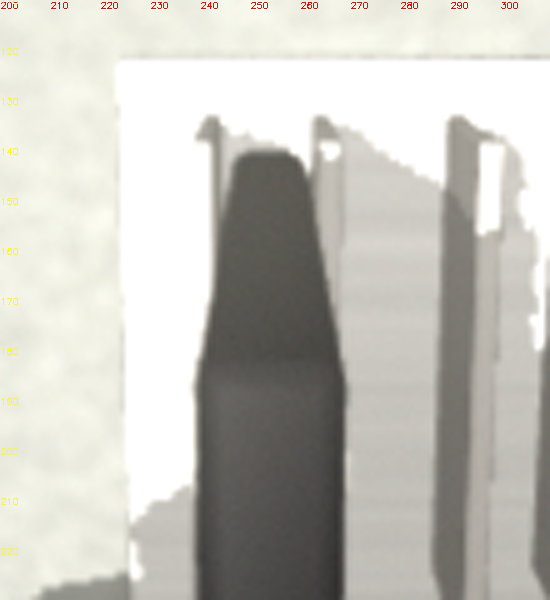

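Call:
step_arm:
  deltas:
    - [0,[0.001,-0.0005,0.006],[0,0,0]]
    - [0,[0,0,0.008],[0,0,0]]
    - [0,[0,0,0.006],[0,0,0]]
    - [0,[0,0,0.006],[0,0,0]]
    - [0,[0,0,0],[0,0,0]]

```text
time: 42.2
position: [0.5484, 0.0201, 0.1298]
orientation: [3.138, -0.001, 1.377]
ft_force: [-1.1, -1.7, -0.4]
width: 0.0093
```

```bash
python3 -c "
from tgt import *
slot(-.0675,.084)
"
```

```text
at [0.5484 0.0201 0.1298] [ 3.138e+00 -1.000e-03  1.377e+00] tool shift [-0.     -0.0014  0.0458] turn [ 0.003 -0.001 -0.001] w 0.0093 F [-1.1 -1.7 -0.4] t 42.2
```

Call:
step_arm:
  deltas:
    - [0,[0,-0.001,0.004],[0.003,0,0]]
    - [0,[0,0,0.008],[0,0,0]]
    - [0,[0,0,0.008],[0,0,0]]
    - [0,[0,0,0.008],[0,0,0]]
    - [0,[0,0,0.004],[0,0,0]]
    - [0,[0,0,0],[0,0,0]]

```text
time: 42.8
position: [0.5473, 0.0203, 0.0947]
orientation: [-3.141, -0.001, 1.377]
ft_force: [0.0, 1.3, -1.1]
width: 0.0092
```

```bash
python3 -c "
from tgt import *
slot(-.0675,.084)
"
```

```text
at [0.5473 0.0203 0.0947] [-3.141e+00 -1.000e-03  1.377e+00] tool shift [-0.0001 -0.0001  0.0107] turn [-0.    -0.001 -0.001] w 0.0092 F [ 0.   1.3 -1.1] t 42.8
```

Call:
step_arm:
  deltas:
    - [0,[0,0,0.003],[0,0,0]]
    - [0,[0,0,0.003],[0,0,0]]
    - [0,[0,0,0.002],[0,0,0]]
    - [0,[0,0,0.002],[0,0,0]]

```text
time: 43.2
position: [0.5479, 0.0203, 0.0844]
orientation: [3.141, -0.001, 1.377]
ft_force: [-0.3, 0.6, -0.9]
width: 0.0094
```

Call:
step_arm:
  deltas:
    - [0,[0,0,0.002],[0,0,0]]
    - [0,[0,0,0.002],[0,0,0]]

```text
time: 43.4
position: [0.5485, 0.0204, 0.0818]
orientation: [3.14, -0.001, 1.377]
ft_force: [-8.6, 1.5, 37.7]
width: 0.0094
```

Call:
step_arm:
  deltas:
    - [0,[0,0,0],[0,0,0]]
    - [0.03,[0,0,0],[0,0,0]]
    - [0.03,[0,0,0],[0,0,0]]
    - [0.03,[0,0,-0.01],[0,0,0]]
    - [0.03,[0,0,-0.03],[0,0,0]]
    - [0.03,[0,0,-0.04],[0,0,0]]
    - [0.03,[0,0,-0.04],[0,0,0]]
    - [0.03,[0,0,-0.04],[0,0,0]]
    - [0.0,[0,0,0],[0,0,0]]

```text
time: 44.3
position: [0.5481, 0.0203, 0.2501]
orientation: [3.14, -0.001, 1.377]
ft_force: [0.5, -0.9, 0.4]
width: 0.0166
```

Call:
step_arm:
  deltas:
    - [0.0,[-0.03,-0.02,0],[0,0,0]]
    - [0.0,[-0.03,-0.03,0],[0,0,0]]
    - [0.0,[-0.02,-0.03,0],[0,0,0]]
    - [0.0,[0,-0.02,0],[0,0,0]]
    - [0.0,[0,0,0],[0,0,0]]

```text
time: 44.8
position: [0.4309, -0.0407, 0.2509]
orientation: [3.136, -0.002, 1.378]
ft_force: [-0.4, -1.2, -0.0]
width: -0.0002
```

```bash
python3 -c "
from tgt import *
for n in ('wrist','top','scene'):
  im=manip.get_image(n); cv2.imwrite(f'pics/{n}29.png',im[:,:,::-1])
delta([.444,.003,.1],[np.pi,0,np.pi/2+q[2]])
m=cam('wrist'); print(proj(m,[.442,.001,.025]))
for d in manip.masks_of('wrist','ready_top'): print(d['conf'],d['location'])
"
```

```text
at [ 0.4346 -0.0406  0.2516] [ 3.133e+00 -2.000e-03  1.379e+00] tool shift [ 0.0443 -0.0003  0.1517] turn [ 0.008 -0.002  0.001] w 0.0 F [ 0.5  0.1 -0.1] t 44.95
[[250.61738102 128.71190238]]
0.58 [253.2, 128.1]
```

View pics/wrist29.png

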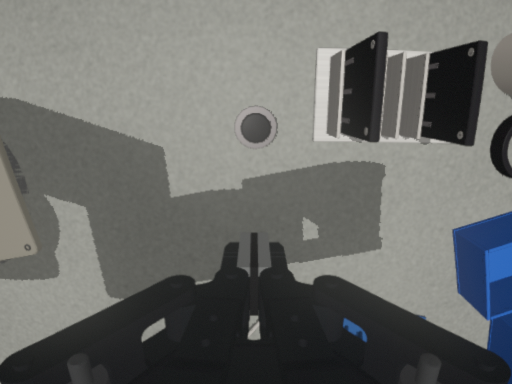

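View pics/top29.png

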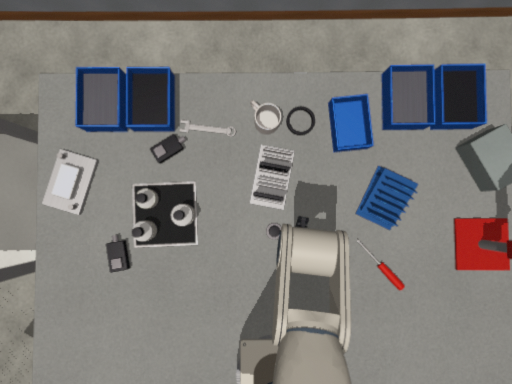

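View pics/scene29.png

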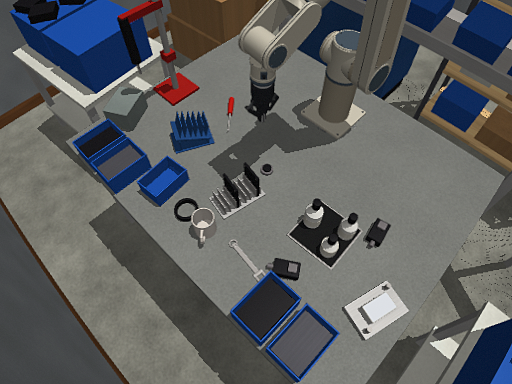

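```bash
python3 -c "
from tgt import *
m=cam('wrist'); im=cv2.imread('pics/wrist29.png')
c=im[95:160,225:290].max(2); 
mk=(c<75).astype(np.uint8); n,l,st,ce=cv2.connectedComponentsWithStats(mk); i=1+np.argmax(st[1:,4]); print(st[i],ce[i]+[225,95])
uv=ce[i]+[225,95]
for z in (.015,.025,.035): print(onplane(m,uv,z), m['fx']*.036/(m['origin'][2]-z))
t=cam('top'); im=cv2.imread('pics/top29.png')
for nme,P in dict(a=(.496,.286,.146),b=(.447,.398,.136),d=(.547,.396,.116)).items(): print(nme,proj(t,P).round(1))
o=cv2.resize(im[175:260,115:215],None,fx=6,fy=6,interpolation=cv2.INTER_CUBIC)
for P in ((.496,.286,.146),(.447,.398,.136),(.547,.396,.116)):
  u=(proj(t,P)[0]-[115,175]+.5)*6; cv2.circle(o,tuple(int(x) for x in u),4,(0,0,255),-1)
cv2.imwrite('pics/mat29.png',o)
"
```

```text
[ 28  20  17  27 130] [263.49230769 132.3       ]
[[ 0.45648968 -0.00677815  0.015     ]] 29.644573166899978
[[ 0.45626259 -0.00584391  0.025     ]] 30.44857239629797
[[ 0.45603549 -0.00490967  0.035     ]] 31.29739838692986
a [[175.3 214. ]]
b [[136.4 231.4]]
d [[139.2 196.5]]
```

View pics/mat29.png

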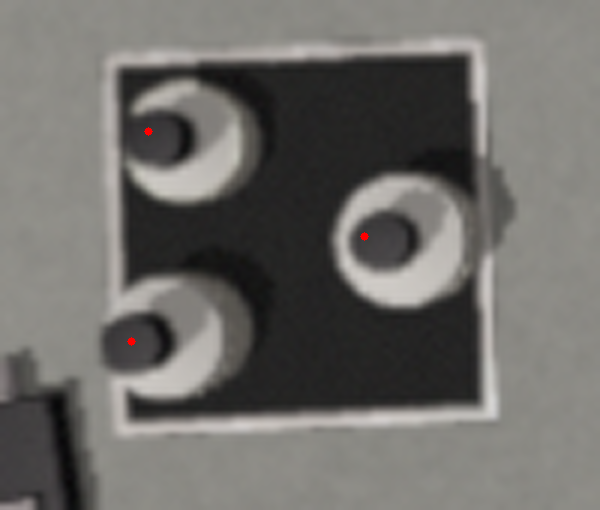

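```bash
python3 -c "
from tgt import *
t=cam('top')
f=lambda L:np.array(L)/6+[115,175]-.5
c=onplane(t,f([(113,57),(479,45),(491,413),(123,430)]),.006); print('mat outer',c.round(4).tolist(), np.linalg.norm(np.diff(np.vstack([c,c[:1]]),axis=0),axis=1).round(4)); mc=c.mean(0); print(mc)
ex=((c[0]+c[1])-(c[2]+c[3]));ex/=np.linalg.norm(ex); ey=np.cross([0,0,1],ex); print(ex)
for n,u,h in (('a',(386,240),.146),('b',(137,344),.136),('d',(162,138),.116)):
  P=onplane(t,f([u]),h)[0]; print(n,P.round(4),'mat',((P-mc)@ex).round(4),((P-mc)@ey).round(4))
for n,u,h in (('a',(400,240),.1),('b',(166,337),.09),('d',(187,143),.07)):
  P=onplane(t,f([u]),h)[0]; print('body',n,P.round(4),'mat',((P-mc)@ex).round(4),((P-mc)@ey).round(4))
"
```

```text
mat outer [[0.5898, 0.4433, 0.006], [0.595, 0.2507, 0.006], [0.402, 0.2443, 0.006], [0.3945, 0.4364, 0.006]] [0.1926 0.1931 0.1923 0.1954]
[0.49534448 0.34366938 0.006     ]
[0.99941266 0.03426871 0.        ]
a [0.4944 0.2759 0.146 ] mat -0.0032 -0.0677
b [0.4459 0.3953 0.136 ] mat -0.0477 0.0533
d [0.544  0.3893 0.116 ] mat 0.0502 0.0439
body a [0.4938 0.2768 0.1   ] mat -0.0038 -0.0667
body b [0.4468 0.3932 0.09  ] mat -0.0468 0.0512
body d [0.5426 0.3885 0.07  ] mat 0.0488 0.0431
```

Call:
step_arm:
  deltas:
    - [0.085,[0.02,0,0],[0.008,-0.002,0]]
    - [0.085,[0.042,0,0],[0,0,0]]
    - [0.085,[0.042,0,0],[0,0,0]]
    - [0.085,[0.042,0,0],[0,0,0]]
    - [0.085,[0.042,0,0],[0,0,0]]
    - [0.085,[0.042,0,0],[0,0,0]]
    - [0.085,[0.042,0,0],[0,0,0]]
    - [0.085,[0.035,0,0],[0,0,0]]
    - [0.085,[0.015,0,0],[0,0,0]]
    - [0.085,[0,0,0],[0,0,0]]

```text
time: 46.0
position: [0.5082, 0.2942, 0.2492]
orientation: [3.137, -0.001, 1.383]
ft_force: [0.7, -0.4, -0.4]
width: 0.0853
```

```bash
python3 -c "
from tgt import *
delta([.496,.279,.15],[np.pi,0,np.pi/2+q[2]])
m=cam('wrist'); n='wrist'; im=manip.get_image(n); cv2.imwrite(f'pics/{n}30.png',im[:,:,::-1])
print(proj(m,[.495,.277,.146]))
"
```

```text
at [0.5082 0.2942 0.2492] [ 3.137e+00 -1.000e-03  1.383e+00] tool shift [-0.0173 -0.0096  0.0991] turn [ 0.005 -0.001  0.004] w 0.0853 F [ 0.7 -0.4 -0.4] t 46.0
[[240.15036923 214.94793415]]
```

View pics/wrist30.png

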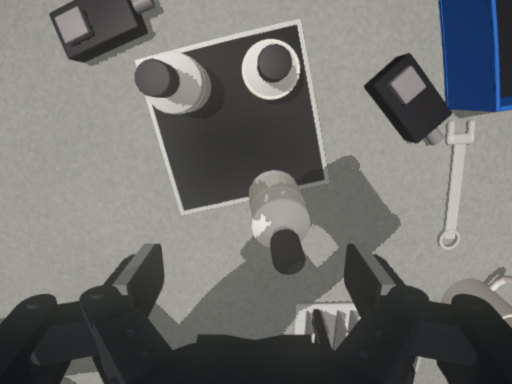

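```bash
python3 -c "
from tgt import *
m=cam('wrist')
for h in (.14,.146): print(onplane(m,(289,258),h))
im=cv2.imread('pics/wrist30.png'); o=cv2.resize(im[150:290,200:360],None,fx=4,fy=4,interpolation=cv2.INTER_CUBIC); cv2.imwrite('pics/w30z.png',np.clip(o*1.5,0,255))
im=manip.get_image('scene'); cv2.imwrite('pics/scene30.png',cv2.resize(im[180:280,260:390,::-1],None,fx=5,fy=5,interpolation=cv2.INTER_CUBIC))
"
```

```text
[[0.52881702 0.22526186 0.14      ]]
[[0.5286398  0.22853891 0.146     ]][ WARN:0@0.635] global loadsave.cpp:1063 imwrite_ Unsupported depth image for selected encoder is fallbacked to CV_8U.
```

View pics/w30z.png

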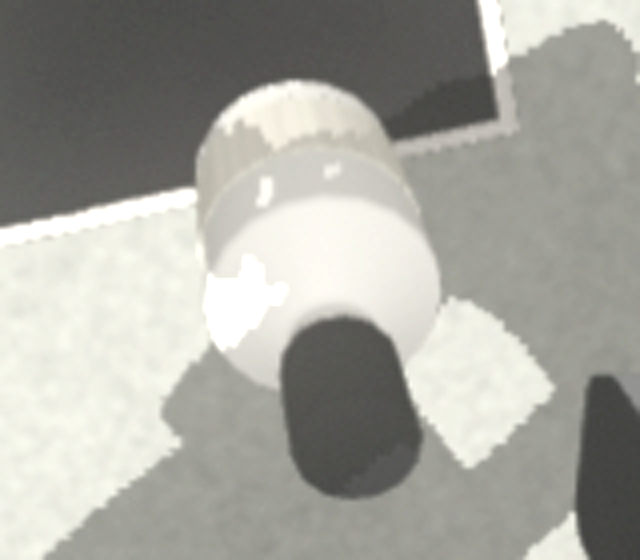

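View pics/scene30.png

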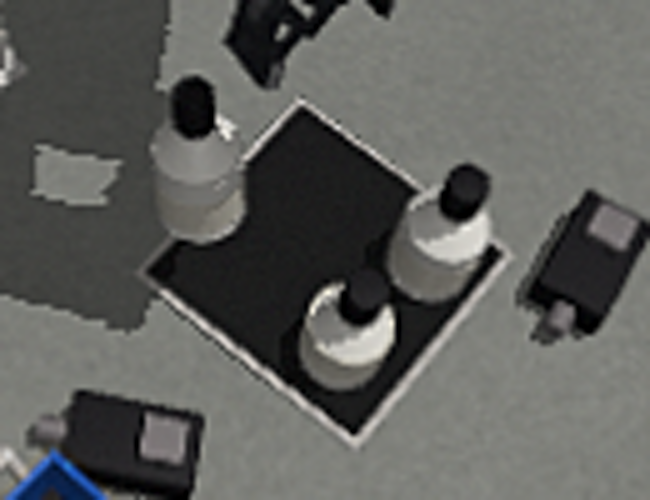

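Call:
step_arm:
  deltas:
    - [0.085,[-0.02,0.012,0],[0.005,0,0.004]]
    - [0.085,[-0.025,0.014,0],[0,0,0]]
    - [0.085,[-0.015,0.007,0],[0,0,0]]
    - [0.085,[0,0,0.02],[0,0,0]]
    - [0.085,[0,0,0.03],[0,0,0]]
    - [0.085,[0,0,0.02],[0,0,0]]
    - [0.085,[0,0,0],[0,0,0]]

```text
time: 46.8
position: [0.5282, 0.2121, 0.1788]
orientation: [-3.141, 0.003, 1.366]
ft_force: [-0.6, -0.3, -0.4]
width: 0.0853
```

```bash
python3 -c "
from tgt import *
delta([.5285,.2265,.108],[np.pi,0,np.pi/2+q[2]])
m=cam('wrist'); n='wrist'; im=manip.get_image(n); cv2.imwrite(f'pics/{n}31.png',im[:,:,::-1])
print(proj(m,[.5285,.2265,.14]))
"
```

```text
at [0.5282 0.2121 0.1788] [-3.141e+00  3.000e-03  1.366e+00] tool shift [ 0.0143 -0.0026  0.0708] turn [-0.001  0.003 -0.012] w 0.0853 F [-0.6 -0.3 -0.4] t 46.8
[[247.70212748 199.36492152]]
```

View pics/wrist31.png

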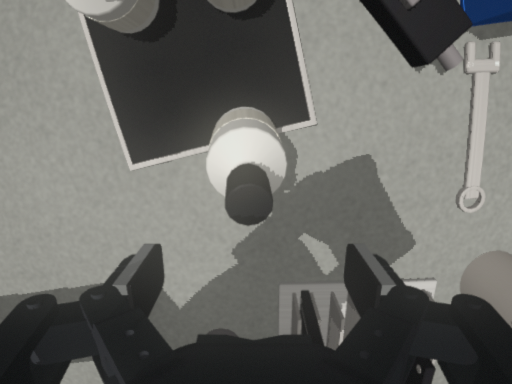

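Call:
step_arm:
  deltas:
    - [0.085,[0.012,-0.002,0],[0,0.003,-0.012]]
    - [0.085,[0,0,0.015],[0,0,0]]
    - [0.085,[0,0,0.02],[0,0,0]]
    - [0.085,[0,0,0.012],[0,0,0]]
    - [0.085,[0,0,0],[0,0,0]]

```text
time: 47.35
position: [0.5324, 0.2261, 0.135]
orientation: [3.134, -0.006, 1.379]
ft_force: [-0.8, 0.6, -0.1]
width: 0.0847
```

```bash
python3 -c "
from tgt import *
delta([.5295,.224,.108],[np.pi,0,np.pi/2+q[2]])
m=cam('wrist'); n='wrist'; im=manip.get_image(n); cv2.imwrite(f'pics/{n}32.png',im[:,:,::-1])
print(proj(m,[.5295,.224,.14]))
"
```

```text
at [0.5324 0.2261 0.135 ] [ 3.134 -0.006  1.379] tool shift [-0.0027 -0.0026  0.027 ] turn [ 0.008 -0.006  0.001] w 0.0847 F [-0.8  0.6 -0.1] t 47.35
[[246.88417785 258.72595859]]
```

View pics/wrist32.png

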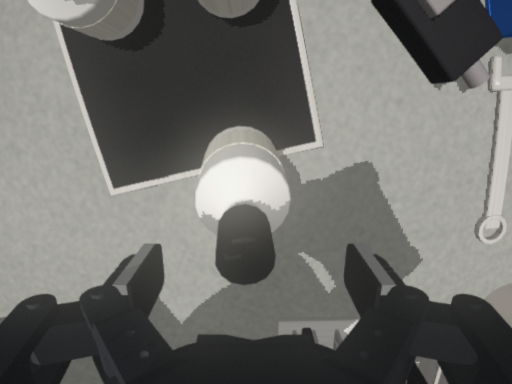

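Call:
step_arm:
  deltas:
    - [0.085,[-0.001,-0.004,0.006],[0.008,-0.006,0]]
    - [0.085,[0,0,0.01],[0,0,0]]
    - [0.085,[0,0,0.008],[0,0,0]]
    - [0.085,[0,0,0],[0,0,0]]

```text
time: 47.8
position: [0.5293, 0.2266, 0.1113]
orientation: [3.139, -0.001, 1.38]
ft_force: [-0.3, -0.4, 0.1]
width: 0.0849
```

```bash
python3 -c "
from tgt import *
delta([.529,.2255,.108],[np.pi,0,np.pi/2+q[2]])
m=cam('wrist'); n='wrist'; im=manip.get_image(n); cv2.imwrite(f'pics/{n}33.png',im[:,:,::-1])
print(proj(m,[.529,.2255,.14]))
"
```

```text
at [0.5293 0.2266 0.1113] [ 3.139e+00 -1.000e-03  1.380e+00] tool shift [-0.0012 -0.      0.0033] turn [ 0.002 -0.001  0.001] w 0.0849 F [-0.3 -0.4  0.1] t 47.8
[[251.41771095 282.76560087]]
```

View pics/wrist33.png

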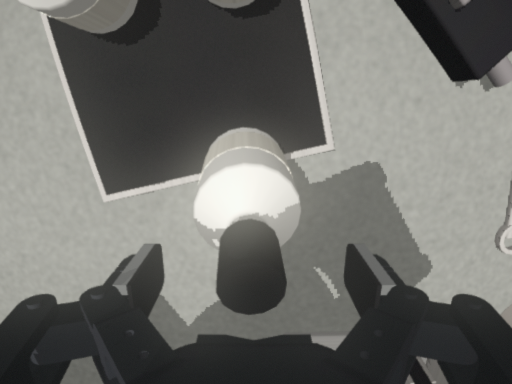

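Call:
step_arm:
  deltas:
    - [0.085,[-0.003,0,0.003],[0.002,0,0]]
    - [0.085,[0,0,0],[0,0,0]]
    - [0.02,[0,0,0],[0,0,0]]
    - [0.02,[0,0,0],[0,0,0]]
    - [0.02,[0,0,0],[0,0,0]]
    - [0.02,[0,0,0],[0,0,0]]
    - [0.02,[0,0,0],[0,0,0]]
    - [0.02,[0,0,0],[0,0,0]]
    - [0.02,[0,0,0],[0,0,0]]

```text
time: 48.75
position: [0.5287, 0.2239, 0.1096]
orientation: [3.142, -0.002, 1.379]
ft_force: [-0.9, 1.3, -0.4]
width: 0.029
```

Call:
step_arm:
  deltas:
    - [0.02,[0,0,-0.01],[0,0,0]]
    - [0.02,[0,0,-0.02],[0,0,0]]
    - [0.02,[0,0,-0.02],[0,0,0]]
    - [0.02,[0,0,-0.005],[0,0,0]]
    - [0.02,[0,0,0],[0,0,0]]

```text
time: 49.25
position: [0.5277, 0.2226, 0.1657]
orientation: [-3.14, 0.001, 1.38]
ft_force: [0.2, 0.7, -3.8]
width: 0.0287
```

```bash
python3 -c "
from tgt import *
delta([.495,.305,.12],[np.pi,0,np.pi/2+q[2]])
m=cam('wrist'); 
im=manip.get_image('wrist'); cv2.imwrite(f'pics/wrist34.png',im[:,:,::-1])
im=manip.get_image('scene'); cv2.imwrite('pics/scene34.png',cv2.resize(im[160:290,250:390,::-1],None,fx=4,fy=4,interpolation=cv2.INTER_CUBIC))
"
```

```text
at [0.5277 0.2226 0.1657] [-3.14e+00  1.00e-03  1.38e+00] tool shift [ 0.0747 -0.0477  0.0458] turn [-0.002  0.001  0.001] w 0.0287 F [ 0.2  0.7 -3.8] t 49.25
```

View pics/wrist34.png

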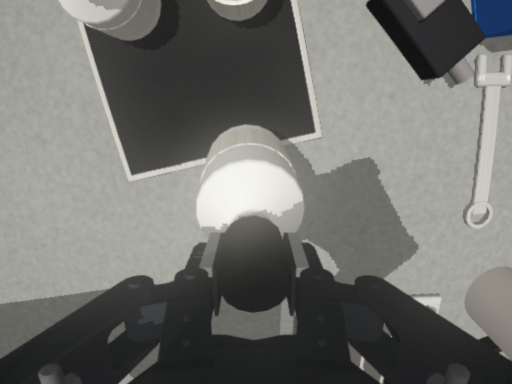

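View pics/scene34.png

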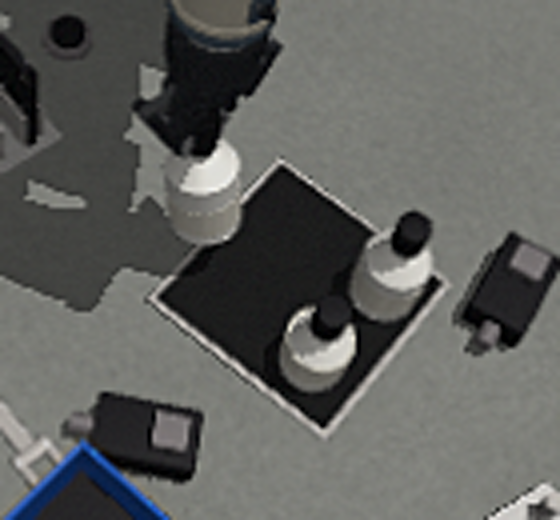

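Call:
step_arm:
  deltas:
    - [0.02,[0.02,-0.013,0],[0,0,0]]
    - [0.02,[0.025,-0.016,0],[0,0,0]]
    - [0.02,[0.02,-0.012,0],[0,0,0]]
    - [0.02,[0.005,-0.003,0],[0,0,0]]
    - [0.02,[0,0,0],[0,0,0]]

```text
time: 49.85
position: [0.4945, 0.2996, 0.1596]
orientation: [-3.133, 0.007, 1.378]
ft_force: [0.9, -0.3, -3.1]
width: 0.0287
```

```bash
python3 -c "
from tgt import *
delta([.495,.305,.125],[np.pi,0,np.pi/2+q[2]])
"
```

```text
at [0.4945 0.2996 0.1596] [-3.133  0.007  1.378] tool shift [ 0.0056 -0.0002  0.0346] turn [-0.009  0.007 -0.   ] w 0.0287 F [ 0.9 -0.3 -3.1] t 49.85
```

Call:
step_arm:
  deltas:
    - [0.02,[0.004,0,0.008],[-0.009,0.007,0]]
    - [0.02,[0,0,0.012],[0,0,0]]
    - [0.02,[0,0,0.008],[0,0,0]]
    - [0.02,[0,0,0.003],[0,0,0]]
    - [0.02,[0,0,0],[0,0,0]]

```text
time: 50.35
position: [0.495, 0.3003, 0.1236]
orientation: [-3.14, 0.003, 1.376]
ft_force: [-0.0, 0.0, -3.3]
width: 0.0284
```

```bash
python3 -c "
from tgt import *
delta([.495,.305,.116],[np.pi,0,np.pi/2+q[2]])
"
```

```text
at [0.495  0.3003 0.1236] [-3.140e+00  3.000e-03  1.376e+00] tool shift [ 0.0046 -0.0009  0.0075] turn [-0.002  0.003 -0.003] w 0.0284 F [-0.   0.  -3.3] t 50.35
```

Call:
step_arm:
  deltas:
    - [0.02,[0.004,0,0.003],[-0.002,0.003,0]]
    - [0.02,[0,0,0.002],[0,0,0]]
    - [0.02,[0,0,0.002],[0,0,0]]
    - [0.02,[0,0,0.002],[0,0,0]]

```text
time: 50.75
position: [0.4972, 0.3051, 0.1156]
orientation: [3.139, -0.003, 1.375]
ft_force: [-4.0, 1.6, 17.5]
width: 0.0287
```

Call:
step_arm:
  deltas:
    - [0.02,[0,0,0],[0,0,0]]
    - [0.06,[0,0,0],[0,0,0]]
    - [0.07,[0,0,0],[0,0,0]]
    - [0.085,[0,0,0],[0,0,0]]
    - [0.085,[0,0,0],[0,0,0]]
    - [0.085,[0,0,-0.02],[0,0,0]]
    - [0.085,[0,0,-0.04],[0,0,0]]
    - [0.085,[0,0,-0.04],[0,0,0]]
    - [0.085,[-0.03,0,-0.03],[0,0,0]]
    - [0.0,[-0.04,0,0],[0,0,0]]
    - [0.0,[-0.04,0,0],[0,0,0]]
    - [0.0,[-0.04,0,0],[0,0,0]]

```text
time: 51.95
position: [0.4702, 0.1584, 0.2526]
orientation: [3.131, -0.008, 1.381]
ft_force: [1.0, 0.7, 0.1]
width: 0.0439
```

Call:
step_arm:
  deltas:
    - [0,[-0.042,0,0],[0,0,0]]
    - [0,[-0.042,0,0],[0,0,0]]
    - [0,[-0.042,0,0],[0,0,0]]
    - [0,[-0.042,0,0],[0,0,0]]
    - [0,[-0.03,0,0],[0,0,0]]
    - [0,[0,0,0],[0,0,0]]

```text
time: 52.55
position: [0.43, -0.0464, 0.2527]
orientation: [3.126, -0.008, 1.379]
ft_force: [-0.3, 0.2, -0.0]
width: 0.0003
```

```bash
python3 -c "
from tgt import *
delta([.444,.003,.1],[np.pi,0,np.pi/2+q[2]])
m=cam('wrist'); 
for n in ('wrist','top'):
  im=manip.get_image(n); cv2.imwrite(f'pics/{n}35.png',im[:,:,::-1])
o=cv2.resize(im[175:260,115:215,::-1],None,fx=6,fy=6,interpolation=cv2.INTER_CUBIC)
cv2.imwrite('pics/mat35.png',o)
for z in (.015,.03): print(proj(m,[.444,.003,z]))
for d in manip.masks_of('wrist','ready_top'): print(d['conf'],d['location'],onplane(m,d['location'],.025))
"
```

```text
at [ 0.43   -0.0464  0.2527] [ 3.126 -0.008  1.379] tool shift [0.05   0.002  0.1531] turn [ 0.015 -0.008  0.001] w 0.0003 F [-0.3  0.2 -0. ] t 52.55
[[253.44567149 121.63947271]]
[[253.6411381  122.28045757]]
0.91 [253.0, 124.7] [[4.42768709e-01 1.51402796e-04 2.50000000e-02]]
```

View pics/mat35.png

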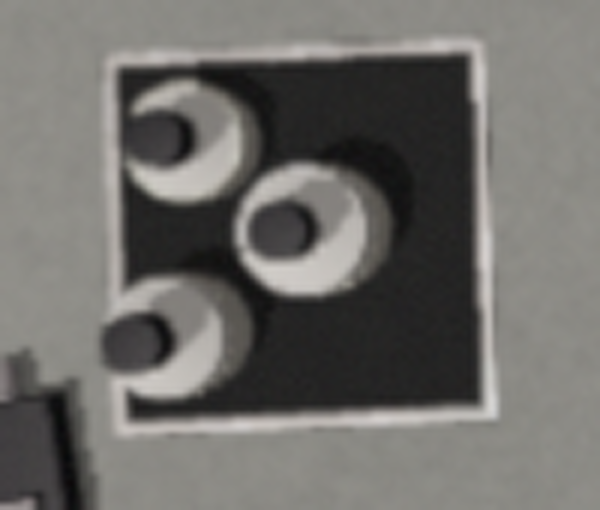

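View pics/wrist35.png

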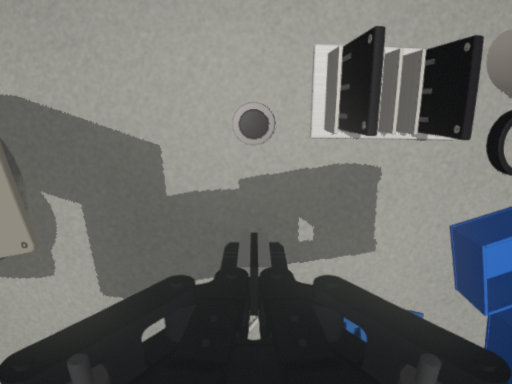

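Call:
step_arm:
  deltas:
    - [0,[0.03,0.001,0],[0.015,-0.008,0]]
    - [0,[0.018,0.001,0],[0,0,0]]
    - [0,[0,0,0.02],[0,0,0]]
    - [0,[0,0,0.04],[0,0,0]]
    - [0,[0,0,0.04],[0,0,0]]
    - [0,[0,0,0.03],[0,0,0]]
    - [0,[0,0,0],[0,0,0]]

```text
time: 53.4
position: [0.4474, 0.0139, 0.1213]
orientation: [3.133, -0.003, 1.394]
ft_force: [-0.4, 0.3, -0.1]
width: 0.0007
```

```bash
python3 -c "
from tgt import *
delta([.443,.002,.04],[np.pi,0,np.pi/2+q[2]])
m=cam('wrist'); 
for n in ('wrist',):
  im=manip.get_image(n); cv2.imwrite(f'pics/{n}36.png',im[:,:,::-1])
for z in (.015,.03): print(proj(m,[.443,.002,z]))
"
```

```text
at [0.4474 0.0139 0.1213] [ 3.133e+00 -3.000e-03  1.394e+00] tool shift [-0.0127 -0.003   0.0812] turn [ 0.008 -0.003  0.015] w 0.0007 F [-0.4  0.3 -0.1] t 53.4
[[248.69342329 206.18356802]]
[[248.56954369 212.15438179]]
```

View pics/wrist36.png

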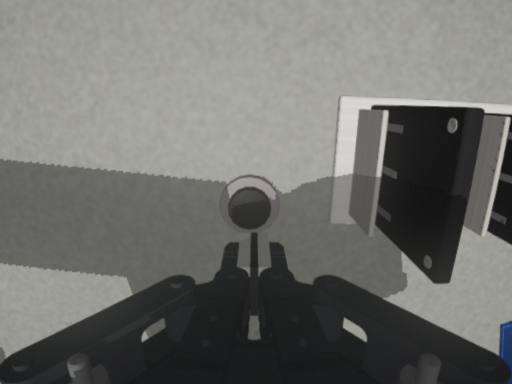

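Call:
step_arm:
  deltas:
    - [0,[-0.0125,-0.003,0],[0.008,-0.003,0.015]]
    - [0,[0,0,0.01],[0,0,0]]
    - [0,[0,0,0.02],[0,0,0]]
    - [0,[0,0,0.02],[0,0,0]]
    - [0,[0,0,0.01],[0,0,0]]
    - [0,[0,0,0],[0,0,0]]

```text
time: 54.05
position: [0.4501, 0.0013, 0.0674]
orientation: [3.124, -0.003, 1.378]
ft_force: [0.5, -0.4, -0.2]
width: -0.0
```

```bash
python3 -c "
from tgt import *
delta([.443,.002,.03],[np.pi,0,np.pi/2+q[2]])
m=cam('wrist'); 
for n in ('wrist',):
  im=manip.get_image(n); cv2.imwrite(f'pics/{n}37.png',im[:,:,::-1])
for z in (.015,.03): print(proj(m,[.443,.002,z]))
"
```

```text
at [0.4501 0.0013 0.0674] [ 3.124e+00 -3.000e-03  1.378e+00] tool shift [-0.0008 -0.0077  0.0373] turn [ 0.017 -0.003 -0.001] w -0.0 F [ 0.5 -0.4 -0.2] t 54.05
[[240.25248434 215.01691421]]
[[239.67882072 223.35295888]]
```

View pics/wrist37.png

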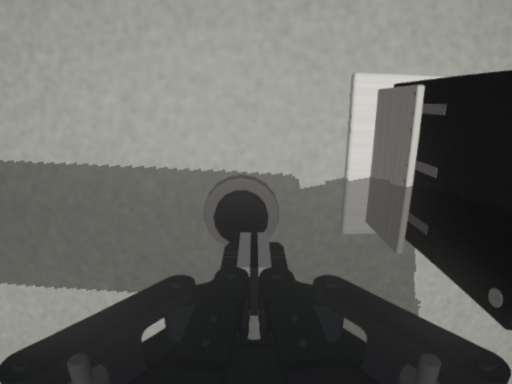

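Call:
step_arm:
  deltas:
    - [0,[0,-0.0075,0],[0.017,-0.003,0]]
    - [0,[0,0,0.007],[0,0,0]]
    - [0,[0,0,0.008],[0,0,0]]
    - [0,[0,0,0.006],[0,0,0]]

```text
time: 54.5
position: [0.4447, 0.0028, 0.0484]
orientation: [3.136, -0.001, 1.377]
ft_force: [0.2, 0.7, -0.2]
width: 0.0001
```

```bash
python3 -c "
from tgt import *
delta([.443,.002,.03],[np.pi,0,np.pi/2+q[2]])"
```

```text
at [0.4447 0.0028 0.0484] [ 3.136e+00 -1.000e-03  1.377e+00] tool shift [-0.0011 -0.0016  0.0184] turn [ 0.005 -0.001 -0.001] w 0.0001 F [ 0.2  0.7 -0.2] t 54.5
```

Call:
step_arm:
  deltas:
    - [0,[0,-0.001,0.005],[0.005,0,0]]
    - [0,[0,0,0.006],[0,0,0]]
    - [0,[0,0,0.005],[0,0,0]]

```text
time: 54.8
position: [0.4435, 0.0031, 0.0306]
orientation: [-3.141, -0.001, 1.378]
ft_force: [-0.1, -0.2, -1.6]
width: -0.0002
```

Call:
step_arm:
  deltas:
    - [0,[0,0,0.004],[0,0,0]]
    - [0,[0,0,0.003],[0,0,0]]

```text
time: 55.0
position: [0.4432, 0.0031, 0.0224]
orientation: [-3.14, -0.001, 1.378]
ft_force: [-0.4, -0.2, 0.1]
width: 0.0
```

Call:
step_arm:
  deltas:
    - [0,[0,0,0.003],[0,0,0]]
    - [0,[0,0,0.003],[0,0,0]]

```text
time: 55.2
position: [0.4432, 0.0031, 0.016]
orientation: [-3.14, -0.001, 1.377]
ft_force: [-0.3, 0.1, 6.4]
width: -0.0001
```

Call:
step_arm:
  deltas:
    - [0,[0,0,0.003],[0,0,0]]
    - [0,[0,0,0.002],[0,0,0]]

```text
time: 55.4
position: [0.4434, 0.0031, 0.0151]
orientation: [-3.14, -0.001, 1.378]
ft_force: [-12.2, -0.1, 54.8]
width: 0.0
```

Hard stop reached (55 N, z no longer falling): button fully down. Release and retreat.

Call:
step_arm:
  deltas:
    - [0,[0,0,-0.002],[0,0,0]]
    - [0,[0,0,-0.015],[0,0,0]]
    - [0,[0,0,-0.03],[0,0,0]]
    - [0,[0,0,-0.04],[0,0,0]]
    - [0,[0,0,-0.05],[0,0,0]]
    - [0,[0,0,-0.05],[0,0,0]]
    - [0,[-0.03,0,0],[0,0,0]]
    - [0,[-0.04,0,0],[0,0,0]]
    - [0,[-0.03,0,0],[0,0,0]]
    - [0,[0,0,0],[0,0,0]]

```text
time: 56.4
position: [0.4258, -0.0981, 0.213]
orientation: [3.134, 0.0, 1.382]
ft_force: [1.1, 0.5, 0.2]
width: -0.0
```

```bash
python3 -c "
from tgt import *
delta([.443,.002,.03])
for n in ('wrist','scene','top'):
  im=manip.get_image(n); cv2.imwrite(f'pics/{n}38.png',im[:,:,::-1])
cv2.imwrite('pics/mat38.png',cv2.resize(im[140:260,115:300,::-1],None,fx=4,fy=4,interpolation=cv2.INTER_CUBIC))
"
```

```text
at [ 0.4258 -0.0981  0.213 ] [3.134 0.    1.382] tool shift [ 0.1015 -0.0034  0.183 ] turn None w -0.0 F [1.1 0.5 0.2] t 56.4
```

View pics/mat38.png

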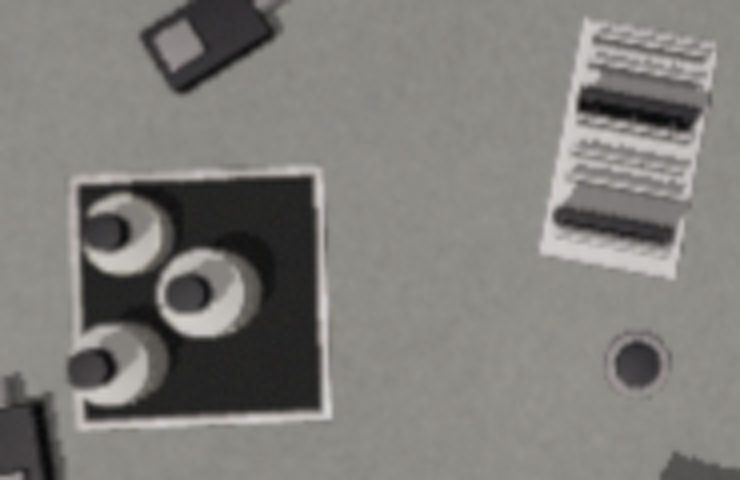

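View pics/scene38.png

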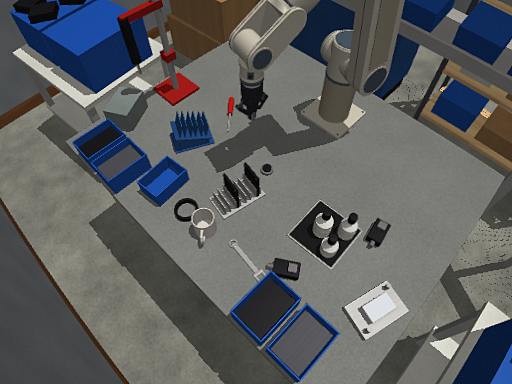

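View pics/wrist38.png

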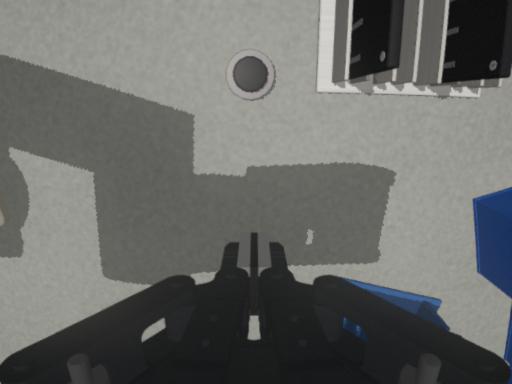

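```bash
python3 -c "
from rackfit import *
from tgt import *
L=[]
for s in (-.0675,.0225):
  c=[(s+a,b,.128) for a,b in ((-.005,-.045),(.005,-.045),(.005,.045),(-.005,.045))]
  c=[Rz@np.array(v)+[q[0],q[1],0] for v in c]
  L+=[(c[i],c[(i+1)%4]) for i in range(4)]
im=cv2.imread('pics/top38.png'); draw(im,cam('top'),L+rackpts(*q)[:4],6,245,140,300,215,'pt38.png')
im=cv2.imread('pics/scene38.png'); draw(im,cam('scene'),L+rackpts(*q)[:4],6,200,150,275,225,'ps38.png')
a=cv2.imread('pics/pt38.png');b=cv2.imread('pics/ps38.png');cv2.imwrite('pics/pp38.png',np.hstack([a,b]))
"
```

```text
(no output)
```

View pics/pp38.png

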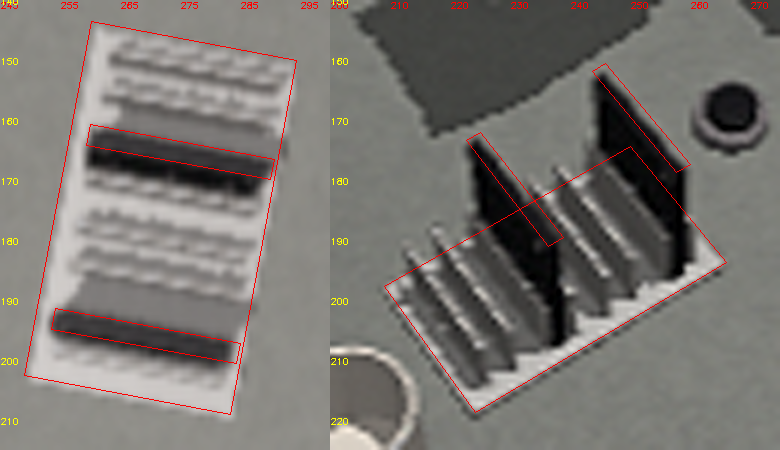

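```bash
python3 -c "
from cell import manip
print(manip.job_done())"
```

```text
the job is handed in; nothing more can be done
None
```

I set all three bottles present (taken to be a, b and d) upright on the mat. Both plates, from cradle slots 0 and 2, now stand in the rack slots at x = -67.5 and +22.5 mm. I then pressed the ready button to its stop, released it and handed the job in at about 56 s of the 208 s allowed.

- **Bottle moved:** some time after I set bottle_a down it slid off the mat while the arm was not near it. My first overhead check had it 67 mm from the mat centre against the 70 mm limit, so I went back to move it. By then it was standing on the table about 5 cm away. I picked it up and set it down again well inside the mat.
- **Bottles:** the last overhead picture shows all three inside the mat and upright. I measured b and d at most about 53 mm from the mat centre along either side; bottle_a is nearer the centre, judged by eye. Setting them down gave at most 38 N by the wrist sensor.
- **Plates:** the model outlines drawn on the last overhead and scene pictures agree with both plates being on the slot floor, upright and in the middle of the slot.
- **Button:** the wrist force rose to 55 N at the stop, and the arm is now clear of everything.
- **Disagreements:** the overhead camera and the arm's readings differed by up to about 10 mm on the bottle positions, and I went by the pictures. I did not measure the button's return by number, and I checked that the bench items had stayed put only by eye.

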